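# Unstack the drive parts into their kitting trays

## Robot

A 6-joint arm with a two-finger parallel gripper is mounted at the origin on a cart in front of the work surface, level with it; the furniture and walls round the work are solid. World frame = base frame: x ahead of the robot, y to its left, z up, the work surface at z = 0. Lengths are in m, angles in rad, forces in N, time in s.
With the tool pointing down it reaches from about 0.3 to 0.85 m from the base axis. Payload 4.2 kg.
Tool frame: the origin (TCP) lies midway between the tips of the shut fingers; the grasp point (between the pads) lies 19 mm behind it; z points along the fingers, y is the direction in which the jaws open and shut (so a half turn about z gives the same grasp; the last joint's range is limited). The gripper opens to 91 mm and grips with 3 to 60 N. Pads are 32 mm wide; open, the fingers measure 118 mm over their backs; the gripper's body (76 mm by 178 mm) begins 60 mm behind the grasp point.
Start: joints at [1.187, 0.32, 1.565, -0, 1.257, -0.02], TCP at [0.205, 0.537, 0.214] pointing down, gripper open.
Joint ranges: [-3.11, 3.11], [-0.84, 2.01], [0.21, 2.61], [-1.34, 4.49], [0.05, 2.63], [-2.56, 2.56]. Speed limits (rad/s): [2.57, 2.57, 3.14, 3.14, 3.14, 3.14].

## Interface

Orientations are given as a unit quaternion [w, x, y, z].
In Python, from cell import state, camera, close_job, look_for, trace gives the robot as it stands.
- The arm moves only by the tool play_rows, never from a script. Its argument "rows" is a list that holds one entry, the list of rows, each a list of 7 numbers: the finger opening in cm, from 0 to 9.12, then the shift along the tool's x, y, z in cm, then the turn, a rotation vector about the tool's x, y, z in rad. A call has exactly 5 rows; each row shifts and turns the pose as measured when the row begins, along the tool's axes as they then stand; what a row does not reach is not made up. A row lasts 1/8 s, in which the tool goes at most 62.5 mm and 10.7 degrees, less where a joint would pass 70% of its speed; a pose out of reach is approached as far as the arm can. A call with a gripper value outside its range is refused whole. The fingers move at their own pace and stop on an object; "force" is the grip in N (left out, the last holds). Time passes only in rows, so rows that do not move let the fingers close, or fill a call up. It gives the time, the measured TCP pose, the force and the opening at its end, in the units of the state.
- state(): the state, without advancing time (a new reading comes with each control period).
- camera(name): name is "side" or "top"; returns a dict with "color" (400x640x3 uint8, red, green, blue), "range_z" (400x640 float32, m along the optical axis (not along the pixel's ray), 0 where there is no reading), "fx", "fy", "cx", "cy" (pixels), "dist_coeffs" ([k1, k2, p1, p2, k3] as OpenCV has them; the pictures are not rectified), "R" (3x3) and "t" (3): a world point X has camera coordinates R X + t. Camera axes: x right, y down, z forward; pixel columns grow to the right and rows downward; lengths in m; the calibration is good to about 2 mm. A picture is of the moment at which its call begins.
- close_job(): hands the job in, once; it reports no verdict.
Trained networks look in a picture, given as the dict that the camera call returned (one of the last four; its "shot" number tells which), for a name from the list of things; names that differ only in an ending like _2 or _b are one class to them, and where a whole thing is asked for, a point or a joint stands for the part that bears it (a point fixed in the world has none). Each returns a list of dicts, best first, with "p" (0 to 1); they miss things now and then, are a little off and sometimes report something else, mostly with a low value. They report only what shows in the picture. A call takes as long as a camera call. They do not tell look-alikes from the thing itself.
- look_for(picture, query): "at" ([column, row] in pixels, amid what is visible of it).
- trace(picture, query): "pixels" (400x640 bool, what is visible of it) and "at" ([column, row] in pixels, amid what is visible of it).
The state is a dict: "time": time; "joints": joint angles; "qvel": joint speeds; "effort": joint torques, N m; "tool_pos": TCP position; "tool_rot": TCP orientation; "ft_force": force on the tool from outside, world axes, zero at the start; "torque": the same for the moment, N m; "grip_width": opening from 0.0 (shut) to 1.0 (fully open).
Only numpy, scipy, OpenCV 4.12 (cv2) and the standard library are available. Lean on these libraries where they do the work, as an engineer would, in place of code of your own. Each camera call takes 0.05 s, during which the arm holds its last target.

## Task

Take the stack of drive parts apart from the top, one part at a time, and set each flat and centred in its own kitting tray, between the lugs: first the green terminal block into the red tray, then the stepper motor (lying as it does now) into the green tray, then the spool of solder, standing, into the round yellow tray, and last the white fuse box into the blue tray. Tip or drop nothing, and leave the mouse and the flux bottle where they are.

Things in the scene. Friction and masses are not known exactly. Their poses are not given: they have to be found in the camera images.
- block_mid (a point): green plug-in terminal block, 16 (x) x 60 (y) x 18 mm high, 30 g, top of the stack, lying along the motor. Point: its centre, half-way up; z up, y along its length
- motor_mid (a point): stepper motor lying on its side, black body with silvery end faces, 67 (x, over body and shaft) x 42 (y) x 42 mm high; second from the top. The shaft sticks out of the silvery front face along -x. Point: the centre of these overall sizes, half-way up; z up. The square body, at which to take it across y, reaches from x = -13 to x = +34 mm of this point (the shaft, 5 mm thick, from -34 to -13); 0.34 kg
- spool_mid (a point): spool of solder standing on its flange, black flanges of 55 mm diameter, 38 mm high (each flange about 5 mm thick, the winding between them 48 mm in diameter), 0.22 kg; third from the top, on the fuse box. Point: its centre, half-way up; z up
- fuses_mid (a point): whitish card box of fuses, closed, 55 (x) x 85 (y) x 32 mm high; bottom of the stack, on the bench. Point: its centre, half-way up; z up, y along its length
- tray_block_floor (a point): red tray for the terminal block: plate 4 mm thick; four L-shaped corner lugs 5 mm thick stand 8 mm above the plate; between them the sides are open, so that fingers can pass. Fixed to the bench. This point is the centre of the upper face of the plate. Room between the lugs 38 (x) x 82 (y) mm; each lug runs 12 mm from the outer corner along both sides
- tray_motor_floor (a point): green tray for the motor: plate 4 mm thick; four L-shaped corner lugs 5 mm thick stand 8 mm above the plate; between them the sides are open, so that fingers can pass. Fixed to the bench. This point is the centre of the upper face of the plate. Room between the lugs 89 (x) x 64 (y) mm; each lug runs 16 mm from the outer corner along both sides. The shaft may point either way along x
- tray_spool_floor (a point): round yellow tray for the spool: disc 98 mm in diameter, 4 mm thick, with four pegs of 8 mm diameter, 8 mm high, at 43 mm from the centre on the diagonals between its x and y axes; fingers pass between the pegs along x or y. Fixed to the bench. This point is the centre of the upper face of the disc
- tray_fuse_floor (a point): blue tray for the fuse box: plate 4 mm thick; four L-shaped corner lugs 5 mm thick stand 8 mm above the plate; between them the sides are open, so that fingers can pass. Fixed to the bench. This point is the centre of the upper face of the plate. Room between the lugs 77 (x) x 107 (y) mm; each lug runs 20 mm from the outer corner along both sides
- mouse_mid (a point): dark blue-grey computer mouse, 99 x 56 x 41 mm, loose on the bench, to be left alone. Point: its middle, 20 mm up
- flux_mid (a point): white flux bottle with a black cap, 32 mm in diameter, 75 mm high, standing loose on the bench, to be left alone. Point: its centre, half-way up
There are look-alikes about, which are no part of the job. Of the things shaped like the part that bears tray_block_floor, the red one is meant.

How it is judged:
On the way, in this order (a step that is already met when the one before it is completed fails the run):
1. the green terminal block stands let go in the red tray (horizontal distance between block_mid and tray_block_floor below 0.015 m and z of block_mid in the frame of tray_block_floor below 0.012 m and angle between block_mid's own z axis and vertical below 0.1 rad and contact force between the fingers and block below 0.1 N), for 0.2 s.
2. the stepper motor stands let go in the green tray (horizontal distance between motor_mid and tray_motor_floor below 0.015 m and z of motor_mid in the frame of tray_motor_floor below 0.024 m and angle between motor_mid's own z axis and vertical below 0.1 rad and contact force between the fingers and motor below 0.1 N), for 0.2 s.
3. the spool stands let go in the round yellow tray (horizontal distance between spool_mid and tray_spool_floor below 0.015 m and z of spool_mid in the frame of tray_spool_floor below 0.022 m and angle between spool_mid's own z axis and vertical below 0.1 rad and contact force between the fingers and spool below 0.1 N), for 0.2 s.
4. the white fuse box stands let go in the blue tray (horizontal distance between fuses_mid and tray_fuse_floor below 0.015 m and z of fuses_mid in the frame of tray_fuse_floor below 0.019 m and angle between fuses_mid's own z axis and vertical below 0.1 rad and contact force between the fingers and fuses below 0.1 N), for 0.2 s.
At the end, for the whole second after the job is handed in: Block in the red tray, motor in the green, spool in the yellow, fuse box in the blue: each within 15 mm of its tray's centre, flat on the plate (at most 3 mm above it, tilted under 0.1 rad), let go and at rest; mouse and flux bottle within 30 mm of where they stood (horizontal distance between block_mid and tray_block_floor below 0.015 m and z of block_mid in the frame of tray_block_floor below 0.012 m and angle between each of block_mid, motor_mid, spool_mid, fuses_mid's own z axis and vertical below 0.1 rad and linear speed of each of block, motor, spool, fuses below 0.02 m/s and horizontal distance between motor_mid and tray_motor_floor below 0.015 m and z of motor_mid in the frame of tray_motor_floor below 0.024 m and horizontal distance between spool_mid and tray_spool_floor below 0.015 m and z of spool_mid in the frame of tray_spool_floor below 0.022 m and horizontal distance between fuses_mid and tray_fuse_floor below 0.015 m and z of fuses_mid in the frame of tray_fuse_floor below 0.019 m and distance of each of mouse_mid, flux_mid from where it was at the start of the episode below 0.03 m); the robot touches nothing.
It fails at once if a part is tipped over (angle between any of block_mid, motor_mid, spool_mid, fuses_mid's own z axis and vertical above 0.6 rad).
It fails at once if a part is dropped from a height (falls faster than 1.6 m/s) (linear speed of any of block, motor, spool, fuses above 1.6 m/s).
It fails at once if the mouse is pushed away or knocked over (distance of mouse_mid from where it was at the start of the episode above 0.03 m).
It fails at once if the flux bottle is pushed away or knocked over (distance of flux_mid from where it was at the start of the episode above 0.03 m).
It also fails if it takes over 112 s, if anything falls off the work surface, if the arm or the gripper's body presses on something with over 40 N, if the wrist force passes 120 N, or if a joint passes its speed limit or range.

## Working session

There is one attempt and no reset: what is moved stays moved. The work goes in short steps, Python scripts to look and compute and a tool call to move; the robot and the scene stay as the last step left them, time stands still between calls to the robot, and variables do not carry over. Pictures are saved under pics/ and viewed, and the job is handed in when it is done.

Besides the shell and the picture viewer there is one more tool, called as name(argument=value, ...) on one line, values as JSON. play_rows: Moves the arm, as the interface text tells. Its arguments: {"type":"object","properties":{"rows":{"type":"array","items":{"type":"array","items":{"type":"array","items":{"type":"number"}}}},"force":{"type":"number"}},"required":["rows"]}

```bash
mkdir -p pics; ls; cat > h.py <<'E'
import numpy as np, cv2
from cell import state, camera, close_job, look_for, trace
def world(c, px, z=None):
    K=np.array([[c['fx'],0,c['cx']],[0,c['fy'],c['cy']],[0,0,1.]])
    px=np.atleast_2d(np.array(px,float))
    u=cv2.undistortPoints(px.reshape(-1,1,2),K,np.array(c['dist_coeffs'],float)).reshape(-1,2)
    R=np.array(c['R']);t=np.array(c['t'])
    d=np.c_[u,np.ones(len(u))]
    if z is None:
        r=np.array([c['range_z'][int(p[1]),int(p[0])] for p in px])
        return (d*r[:,None]-t)@R
    o=-R.T@t; w=d@R
    s=(z-o[2])/w[:,2]
    return o+w*s[:,None]
def proj(c,X):
    K=np.array([[c['fx'],0,c['cx']],[0,c['fy'],c['cy']],[0,0,1.]])
    rv,_=cv2.Rodrigues(np.array(c['R'],float))
    return cv2.projectPoints(np.atleast_2d(np.array(X,float)),rv,np.array(c['t'],float),K,np.array(c['dist_coeffs'],float))[0].reshape(-1,2)
def cloud(c):
    v,u=np.nonzero(c['range_z']>0)
    P=world(c,np.c_[u,v]); return u,v,P
def save(c,n,crop=None,s=1):
    im=c['color'][:,:,::-1]
    if crop: im=im[crop[1]:crop[3],crop[0]:crop[2]]
    im=cv2.resize(im,None,fx=s,fy=s,interpolation=cv2.INTER_CUBIC) if s!=1 else im
    cv2.imwrite('pics/'+n+'.png',im)
E
python3 - <<'E'
from h import *
s=state();print({k:np.round(v,3) for k,v in s.items()})
for n in('top','side'):
    c=camera(n);save(c,n+'0',None,1.25); print(n,'pos',-np.array(c['R']).T@np.array(c['t']),np.round(c['R'],2).tolist(),c['fx'])
    for q in ['block_mid','motor_mid','spool_mid','fuses_mid','tray_block_floor','tray_motor_floor','tray_spool_floor','tray_fuse_floor','mouse_mid','flux_mid']:
        print(n,q,[(round(d['p'],2),np.round(d['at']).tolist(),np.round(world(c,d['at'])[0],3).tolist()) for d in look_for(c,q)][:4])
E
```

```text
pics
{'time': np.float64(0.0), 'joints': array([ 1.187,  0.32 ,  1.566,  0.   ,  1.257, -0.02 ]), 'qvel': array([-0.001, -0.   ,  0.   , -0.   ,  0.001, -0.001]), 'effort': array([-2.0000e-03, -4.1245e+01, -2.3198e+01,  7.3000e-02,  4.6000e-02,
       -0.0000e+00]), 'tool_pos': array([0.204, 0.537, 0.213]), 'tool_rot': array([-0.   ,  0.181,  0.984, -0.001]), 'ft_force': array([-0.771,  0.421,  0.096]), 'torque': array([-0.028,  0.01 ,  0.033]), 'grip_width': np.float64(1.006)}
top pos [ 0.30195591 -0.06002818  1.37046424] [[-0.05, -1.0, 0.0], [-0.98, 0.04, -0.2], [0.2, -0.01, -0.98]] 477.053182496253
top block_mid [(0.58, [242.0, 193.0], [0.583, 0.127, 0.127])]
top motor_mid [(0.59, [247.0, 193.0], [0.582, 0.115, 0.13])]
top spool_mid [(0.47, [257.0, 203.0], [0.572, 0.1, 0.035])]
top fuses_mid [(0.81, [262.0, 202.0], [0.573, 0.087, 0.035])]
top tray_block_floor [(0.9, [303.0, 243.0], [0.454, -0.027, 0.005]), (0.89, [432.0, 248.0], [0.422, -0.393, 0.009]), (0.57, [298.0, 186.0], [0.625, -0.017, 0.004])]
top tray_motor_floor [(0.74, [344.0, 188.0], [0.611, -0.152, 0.001])]
top tray_sp
[... 622 characters left out ...]
018])]
side tray_block_floor [(0.73, [364.0, 248.0], [0.458, -0.036, 0.005]), (0.69, [379.0, 198.0], [0.433, -0.372, 0.003]), (0.57, [295.0, 232.0], [0.583, 0.142, 0.126]), (0.43, [310.0, 242.0], [0.593, -0.041, 0.004])]
side tray_motor_floor [(0.91, [315.0, 218.0], [0.607, -0.174, 0.003]), (0.7, [250.0, 228.0], [0.729, 0.004, 0.051]), (0.54, [381.0, 219.0], [0.421, -0.216, 0.002])]
side tray_spool_floor [(0.67, [366.0, 322.0], [0.434, 0.225, 0.005])]
side tray_fuse_floor [(0.97, [380.0, 216.0], [0.424, -0.237, 0.001]), (0.24, [363.0, 249.0], [0.459, -0.035, 0.003])]
side mouse_mid [(0.76, [335.0, 192.0], [0.572, -0.339, 0.022])]
side flux_mid [(0.61, [254.0, 231.0], [0.722, -0.001, 0.039])]
```

View pics/top0.png

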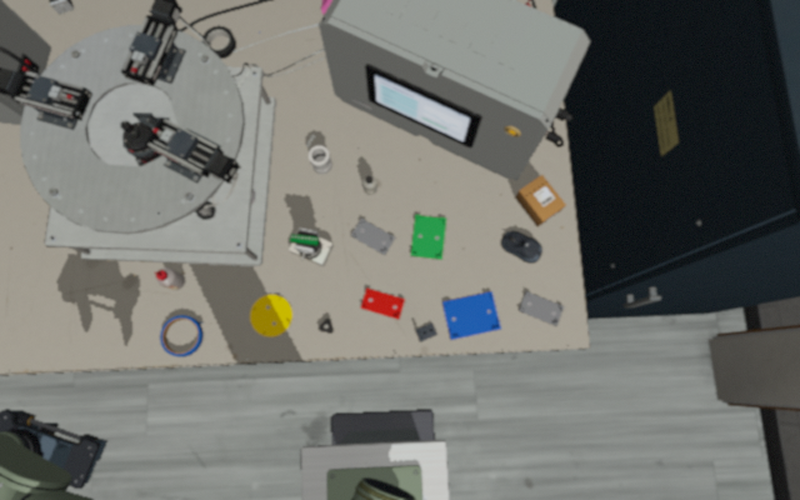

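View pics/side0.png

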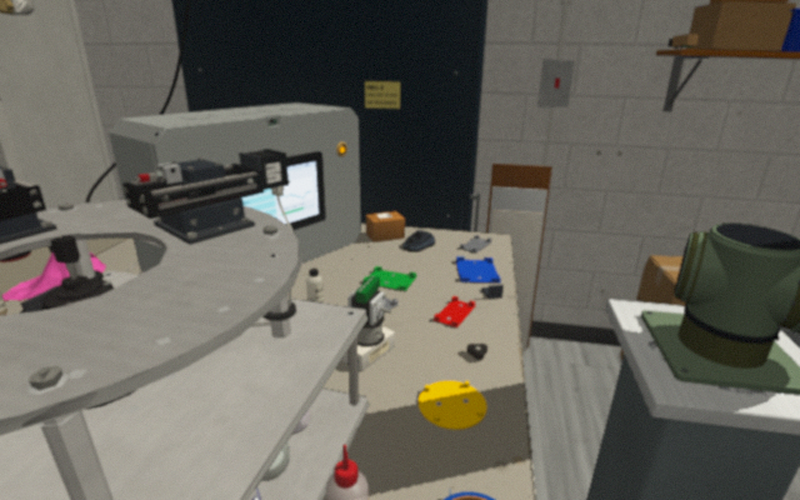

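```bash
python3 - <<'E'
from h import *
c=camera('top');save(c,'top1',(190,150,350,290),5); 
np.save('/tmp/top.npy',c,allow_pickle=True)
u,v,P=cloud(c)
im=np.zeros((400,640),np.float32); im[v,u]=P[:,2]
for x in (0.45,0.5,0.55,0.6,0.65,0.7):
  print(x,[ (round(y,2),round(float(P[(abs(P[:,0]-x)<.02)&(abs(P[:,1]-y)<.02)][:,2].max(initial=-1)),2)) for y in np.arange(-.5,.6,.05)])
d=camera('side');save(d,'side1',(250,160,410,290),5)
np.save('/tmp/side.npy',d,allow_pickle=True)
E
```

```text
0.45 [(np.float64(-0.5), 0.01), (np.float64(-0.45), 0.01), (np.float64(-0.4), 0.01), (np.float64(-0.35), 0.01), (np.float64(-0.3), 0.02), (np.float64(-0.25), 0.01), (np.float64(-0.2), 0.01), (np.float64(-0.15), 0.01), (np.float64(-0.1), 0.02), (np.float64(-0.05), 0.01), (np.float64(-0.0), 0.02), (np.float64(0.05), 0.01), (np.float64(0.1), 0.01), (np.float64(0.15), 0.01), (np.float64(0.2), 0.01), (np.float64(0.25), 0.02), (np.float64(0.3), 0.01), (np.float64(0.35), 0.01), (np.float64(0.4), 0.03), (np.float64(0.45), 0.02), (np.float64(0.5), 0.01), (np.float64(0.55), 0.01)]
0.5 [(np.float64(-0.5), 0.01), (np.float64(-0.45), 0.01), (np.float64(-0.4), 0.01), (np.float64(-0.35), 0.01), (np.float64(-0.3), 0.01), (np.float64(-0.25), 0.01), (np.float64(-0.2), 0.01), (np.float64(-0.15), 0.01), (np.float64(-0.1), 0.01), (np.float64(-0.05), 0.01), (np.float64(-0.0), 0.02), (np.float64(0.05), 0.01), (np.float64(0.1), 0.01), (np.float64(0.15), 0.01), (np.float64(0.2), 0.01), (np.float64(0.25), 0.01), (np.float64(0.3), 0.01), (np.float64(0.35), 0.01), (np.float64(0.4), 0.01), (np.float64(0.45), 0.1
[... 1663 characters left out ...]
float64(0.35), 0.29), (np.float64(0.4), 0.29), (np.float64(0.45), 0.29), (np.float64(0.5), 0.29), (np.float64(0.55), 0.29)]
0.7 [(np.float64(-0.5), 0.01), (np.float64(-0.45), 0.06), (np.float64(-0.4), 0.07), (np.float64(-0.35), 0.06), (np.float64(-0.3), 0.01), (np.float64(-0.25), 0.01), (np.float64(-0.2), 0.01), (np.float64(-0.15), 0.01), (np.float64(-0.1), 0.01), (np.float64(-0.05), 0.01), (np.float64(-0.0), 0.06), (np.float64(0.05), 0.01), (np.float64(0.1), 0.01), (np.float64(0.15), 0.01), (np.float64(0.2), 0.36), (np.float64(0.25), 0.35), (np.float64(0.3), 0.36), (np.float64(0.35), 0.36), (np.float64(0.4), 0.29), (np.float64(0.45), 0.29), (np.float64(0.5), 0.29), (np.float64(0.55), 0.29)]
```

View pics/top1.png

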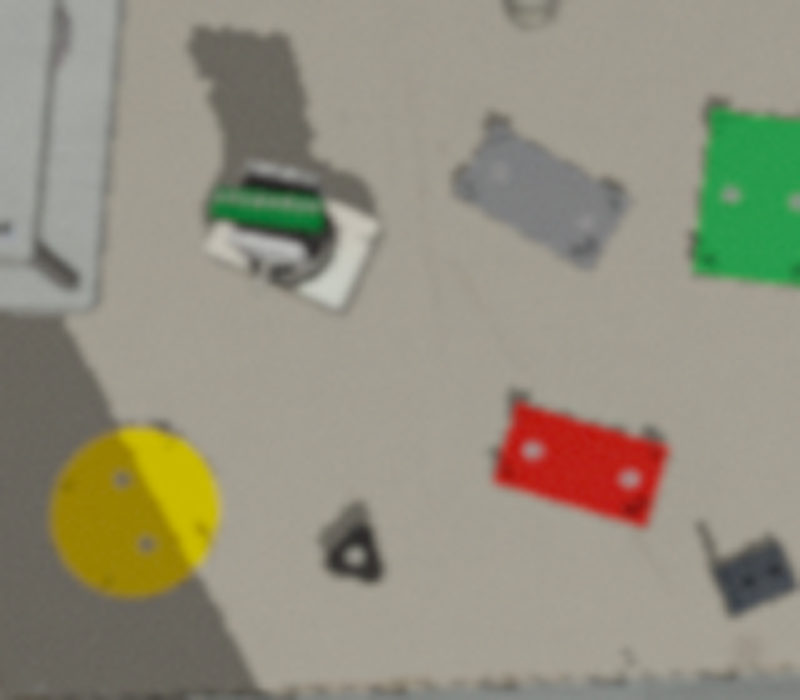

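View pics/side1.png

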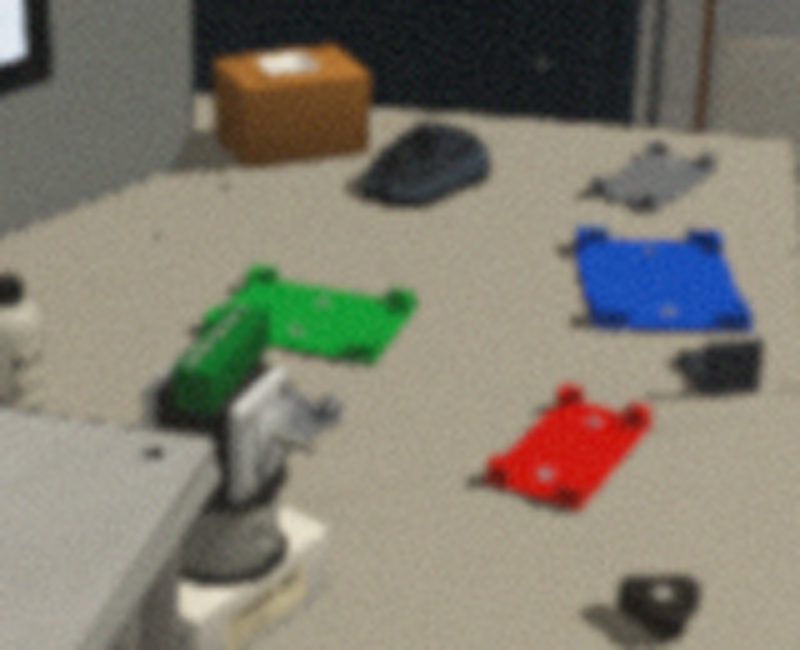

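```bash
cat > m.py <<'E'
from h import *
def ang(r):
    (cx,cy),(w,h),a=r
    # yaw such that long side is local y: returns yaw of long axis (deg) relative world y, 
    b=cv2.boxPoints(r); e=[b[1]-b[0],b[2]-b[1]]; l=max(e,key=np.linalg.norm)
    t=np.degrees(np.arctan2(l[1],l[0]))
    return np.round([cx,cy,*sorted((w,h))],4),round(float((t-90+90)%180-90),1)
def rect(c,mask,z,n=''):
    k,lab,st,ce=cv2.connectedComponentsWithStats(mask.astype(np.uint8))
    for i in range(1,k):
        if st[i,4]<25: continue
        v,u=np.nonzero(lab==i)
        P=world(c,np.c_[u,v],z)[:,:2]
        print(n,st[i,4],'cent',np.round(P.mean(0),4),'rect,yaw(long-y)',*ang(cv2.minAreaRect(P.astype(np.float32))), 'px',np.round(ce[i]))
E
python3 - <<'E'
from m import *
for f,w in (('top',.004),('side',.004)):
    c=np.load(f'/tmp/{f}.npy',allow_pickle=True).item()
    H=cv2.cvtColor(c['color'],cv2.COLOR_RGB2HSV).astype(int);h,s,v=H[...,0],H[...,1],H[...,2]
    g=np.zeros((400,640),bool); g[140:330,150:460]=1
    for n,m in dict(red=((h<8)|(h>172))&(s>170),yel=(h>22)&(h<33)&(s>180),blue=(h>105)&(h<120)&(s>150),green=(h>50)&(h<80)&(s>110)).items():
        rect(c,m&g,w,f+' '+n)
        if n=='green': rect(c,m&g,.130,f+' block')
c=np.load('/tmp/top.npy',allow_pickle=True).item()
u,v,P=cloud(c)
print('platform: ',[(x,P[(abs(P[:,2]-.155)<.02)&(abs(P[:,0]-x)<.006)&(P[:,1]>.15)][:,1].min().round(3)) for x in (.55,.57,.6,.63,.66,.7)])
q=P[(abs(P[:,2]-.155)<.02)&(P[:,1]>.15)]; print(np.percentile(q[:,2],[5,50,95]),q[:,0].min(), 'arms',P[(P[:,2]>.2)&(P[:,0]>.3)&(P[:,0]<.75)][:,1].min())
for z in (.03,.07,.11,.13):
    k=(abs(P[:,2]-z)<.008)&(abs(P[:,0]-.58)<.09)&(abs(P[:,1]-.11)<.08)
    if k.sum()>5: print(z,k.sum(),P[k].mean(0).round(4),P[k].min(0).round(3),P[k].max(0).round(3))
for nm in ('mouse_mid','flux_mid','motor_mid','spool_mid','fuses_mid'):
  for cn in('top','side'):
    pass
E
```

```text
top red 450 cent [ 0.4564 -0.0336] rect,yaw(long-y) [ 0.4566 -0.0332  0.0452  0.0885] -19.1 px [306. 242.]
top yel 809 cent [0.4406 0.2218] rect,yaw(long-y) [0.4407 0.2221 0.0892 0.0912] 87.4 px [217. 252.]
top blue 1137 cent [ 0.4198 -0.235 ] rect,yaw(long-y) [ 0.4202 -0.2348  0.0845  0.1125] 9.5 px [377. 252.]
top blue 50 cent [0.3975 0.3915] rect,yaw(long-y) [0.4024 0.3954 0.0272 0.0815] 89.4 px [157. 270.]
top green 770 cent [ 0.6078 -0.1471] rect,yaw(long-y) [ 0.6084 -0.1473  0.0716  0.0983] 80.7 px [342. 189.]
top green 86 cent [0.6092 0.1408] rect,yaw(long-y) [0.6093 0.144  0.0129 0.0653] -9.1 px [244. 193.]
top block 770 cent [ 0.5796 -0.1391] rect,yaw(long-y) [ 0.5801 -0.1392  0.065   0.0892] 80.7 px [342. 189.]
top block 86 cent [0.5809 0.1222] rect,yaw(long-y) [0.581  0.1252 0.0117 0.0593] -9.1 px [244. 193.]
side red 395 cent [ 0.4577 -0.0295] rect,yaw(long-y) [ 0.4574 -0.0342  0.0509  0.1034] -19.6 px [363. 250.]
side yel 1102 cent [0.444  0.2145] rect,yaw(long-y) [0.4444 0.2102 0.0642 0.0955] -78.4 px [361. 318.]
side blue 505 cent [ 0.4218 -0.2287] rect,yaw(long-y) [ 0.4228 -0.2351  0.086   0.1275] 9.2 px [381. 216.]
side green 604 cent [ 0.617 -0.125] rect,yaw(long-y) [ 0.6162 -0.1097  0.1029  0.1673] -9.2 px [307. 226.]
side block 604 cent [0.5636 0.117 ] rect,yaw(long-y) [0.5631 0.128  0.0742 0.1207] -9.2 px [307. 226.]Traceback (most recent call last):
  File "<stdin>", line 11, in <module>
    return umr_minimum(a, axis, None, out, keepdims, initial, where)
ValueError: zero-size array to reduction operation minimum which has no identity
```

```bash
python3 - <<'E'
from m import *
c=np.load('/tmp/top.npy',allow_pickle=True).item()
u,v,P=cloud(c)
k=(P[:,0]>.5)&(P[:,0]<.72)&(P[:,1]>.17)&(P[:,1]<.6)&(P[:,2]>.05)
for x in (.53,.54,.55,.57,.6,.63,.66,.7):
    q=P[k&(abs(P[:,0]-x)<.006)]; 
    if len(q): print(x,len(q),'miny',q[:,1].min().round(3),'z there',q[np.argsort(q[:,1])[:4],2].round(3))
q=P[(P[:,2]>.2)&(P[:,0]>.45)&(P[:,0]<.75)&(P[:,1]>.1)&(P[:,1]<.5)]; i=np.argsort(q[:,1])[:5];print('high',q[i].round(3), q[np.argsort(q[:,0])[:3]].round(3))
for z in (.03,.05,.07,.09,.11,.13):
    k=(abs(P[:,2]-z)<.01)&(abs(P[:,0]-.58)<.09)&(abs(P[:,1]-.11)<.08)
    if k.sum()>3: print(z,k.sum(),P[k].mean(0).round(4),P[k].min(0).round(3),P[k].max(0).round(3))
# heightmap print around stack
Z=np.zeros((400,640));Z[v,u]=P[:,2]
print((Z[180:215,228:270:1]*1000).astype(int)[::2,::2])
H=cv2.cvtColor(c['color'],cv2.COLOR_RGB2HSV)
o=cv2.resize(c['color'][175:225,225:285,::-1],None,fx=12,fy=12,interpolation=cv2.INTER_NEAREST);cv2.imwrite('pics/z1.png',o)
d=np.load('/tmp/side.npy',allow_pickle=True).item()
o=cv2.resize(d['color'][205:305,265:335,::-1],None,fx=6,fy=6,interpolation=cv2.INTER_CUBIC);cv2.imwrite('pics/z2.png',o)
for n in('mouse_mid','flux_mid'):
  for d in trace(camera('top'),n)[:1]:
    vv,uu=np.nonzero(d['pixels']); print(n,d['p'],world(c,np.c_[uu,vv],.02).mean(0).round(3))
E
```

```text
0.53 80 miny 0.42 z there [0.066 0.058 0.056 0.056]
0.54 49 miny 0.42 z there [0.066 0.056 0.068 0.075]
0.55 17 miny 0.428 z there [0.067 0.074 0.051 0.076]
0.57 359 miny 0.241 z there [0.154 0.152 0.149 0.148]
0.6 1016 miny 0.238 z there [0.157 0.153 0.153 0.151]
0.63 996 miny 0.236 z there [0.156 0.153 0.151 0.149]
0.66 931 miny 0.223 z there [0.331 0.333 0.309 0.346]
0.7 894 miny 0.227 z there [0.351 0.161 0.156 0.155]
high [[0.682 0.213 0.352]
 [0.686 0.215 0.348]
 [0.688 0.215 0.355]
 [0.687 0.216 0.317]
 [0.69  0.216 0.317]] [[0.579 0.438 0.283]
 [0.579 0.424 0.279]
 [0.579 0.413 0.277]]
0.03 229 [0.5788 0.1131 0.0322] [0.549 0.078 0.021] [0.629 0.175 0.04 ]
0.05 15 [0.5696 0.1139 0.0451] [0.562 0.091 0.04 ] [0.584 0.133 0.054]
0.07 42 [0.572  0.1196 0.0716] [0.562 0.101 0.065] [0.596 0.15  0.08 ]
0.09 38 [0.5691 0.1232 0.0914] [0.548 0.101 0.08 ] [0.606 0.145 0.1  ]
0.11 179 [0.5875 0.1249 0.1117] [0.563 0.098 0.1  ] [0.617 0.155 0.118]
0.13 151 [0.5858 0.1259 0.1297] [0.575 0.095 0.121] [0.598 0.157 0.136]
[[  0  -1   0   3   5   1  -2   0   4   0  -2   0   3  -5   2  -1  -4 
[... 907 characters left out ...]
]
 [ -2   2   3  15  29  34  65  96  86  94  86  89  65  41  33  33  27  16
   -1  -2  -1]
 [  5   0   4  -1   0   9  27  92  70  68  70  45  37  33  34  34  41   8
   -1   2  -5]
 [  2   5   1  -2   3   0   0  85  37  29  34  31  28  36  34  34  30   1
    0  -1   1]
 [  2   0  -1  -1   4  -1   0   1   3   2  21  35  34  38  30  31  12   0
    1   1  -5]
 [  1  -2  -1   4   0  -2   0  -4   0   0   1   2  11  32  34  29   4   2
    2   0   3]
 [  3   4   3  -2   1   0  -1   0  -3  -1  -2  -3   1   2   4  11   2   2
    0  -3   1]
 [ -1   6   0  -2  -1   0   1  -5  -2   0   1   1   0   7   4   1   3  -2
    1  -5  -2]]
mouse_mid 0.64 [ 0.571 -0.36   0.02 ]
flux_mid 0.68 [ 0.736 -0.014  0.02 ]
```

View pics/z1.png

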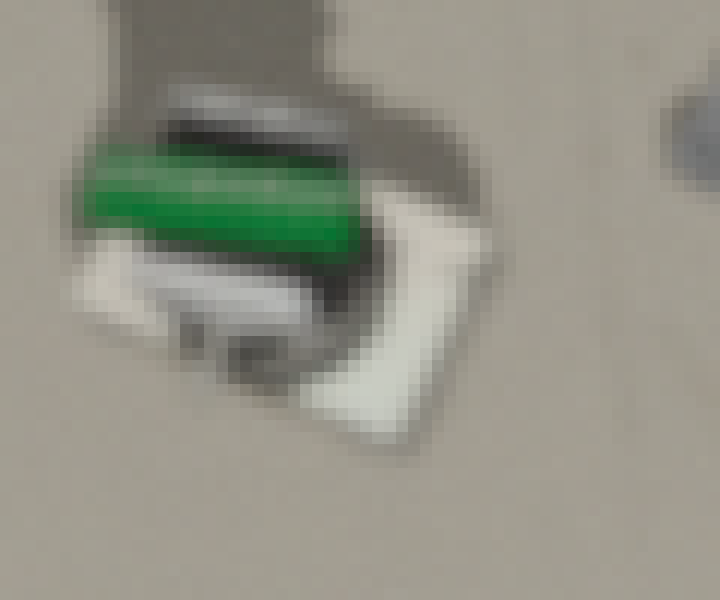

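View pics/z2.png

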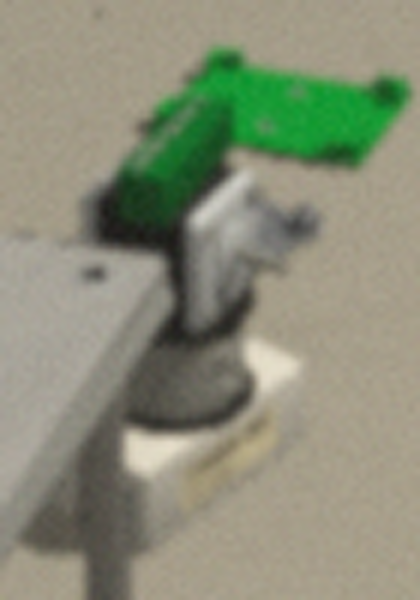

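```bash
cat >> m.py <<'E'
def topfit(c,xy,r,zlo,zhi,plane=None):
    """rect of pixels whose 3D lies in zlo..zhi near xy; reprojected on the median plane"""
    u,v,P=cloud(c)
    k=(P[:,2]>zlo)&(P[:,2]<zhi)&(np.hypot(P[:,0]-xy[0],P[:,1]-xy[1])<r)
    z=np.median(P[k,2]) if plane is None else plane
    Q=world(c,np.c_[u[k],v[k]],z)[:,:2]
    m=np.zeros((400,640),np.uint8);m[v[k],u[k]]=1
    return k.sum(),round(float(np.median(P[k,2])),4),'cent',Q.mean(0).round(4),*ang(cv2.minAreaRect(Q.astype(np.float32)))
def tool(s=None):
    from scipy.spatial.transform import Rotation as R
    s=s or state(); q=s['tool_rot']; M=R.from_quat([q[1],q[2],q[3],q[0]]).as_matrix()
    return np.array(s['tool_pos']),M
def go(p,jaw=None):
    """shift in tool cm to reach world p, and rotvec turn about tool z to put tool y at world yaw jaw(deg, mod 180), plus levelling"""
    t,M=tool(); d=M.T@(np.array(p)-t)*100
    out=['tcp',t.round(4),'shift_cm',d.round(2)]
    if jaw is not None:
        from scipy.spatial.transform import Rotation as R
        best=None
        for a in (jaw,jaw+180):
            y=np.array([np.cos(np.radians(a)),np.sin(np.radians(a)),0]);z=np.array([0,0,-1.])
            T=np.c_[np.cross(y,z),y,z]; rv=R.from_matrix(M.T@T).as_rotvec()
            out+=['rotvec',rv.round(3)]
    print(*out, 'j',np.round(state()['joints'],2))
E
python3 - <<'E'
from m import *
c=camera('top')
print('block',topfit(c,(.583,.125),.05,.122,.14))
print('motor',topfit(c,(.583,.125),.05,.104,.119,.112))
print('fuse',topfit(c,(.583,.115),.08,.024,.042,.032))
t,M=tool();print(M.round(2))
d=camera('side')
print('blockS',topfit(d,(.583,.125),.05,.122,.14,.13))
go((.583,.125,.2),90-9)
go((.583,.125,.2),-9)
E
```

```text
block (np.int64(145), 0.1301, 'cent', array([0.586 , 0.1257]), array([0.5858, 0.1261, 0.0174, 0.0612]), -9.1)
motor (np.int64(168), 0.1124, 'cent', array([0.5885, 0.1251]), array([0.5885, 0.1245, 0.0479, 0.0567]), -14.2)
fuse (np.int64(223), 0.0328, 'cent', array([0.579 , 0.1124]), array([0.59  , 0.1263, 0.0571, 0.0861]), -27.0)
[[-0.93  0.36  0.  ]
 [ 0.36  0.93  0.  ]
 [ 0.    0.   -1.  ]]
blockS (np.int64(179), 0.1293, 'cent', array([0.5859, 0.1364]), array([0.5857, 0.1357, 0.0216, 0.071 ]), -10.1)
tcp [0.2046 0.5374 0.214 ] shift_cm [-50.04 -25.08   1.39] rotvec [ 0.     0.    -0.207] rotvec [ 0.    -0.     2.935] j [ 1.19  0.32  1.56  0.    1.26 -0.02]
tcp [0.2046 0.5374 0.214 ] shift_cm [-50.04 -25.08   1.39] rotvec [ 0.    -0.     1.364] rotvec [ 0.     0.    -1.777] j [ 1.19  0.32  1.56  0.    1.26 -0.02]
```

```bash
cat >> m.py <<'E'
def plan(pts,grip,jaw,smax=4.5,amax=.16,start=None):
    from scipy.spatial.transform import Rotation as R
    t,M=tool() if start is None else start
    y=np.array([np.cos(np.radians(jaw)),np.sin(np.radians(jaw)),0]);z=np.array([0,0,-1.])
    T=np.c_[np.cross(y,z),y,z]
    rows=[]
    L=[np.linalg.norm(np.array(p)-q)*100 for p,q in zip(pts,[t]+list(pts[:-1]))]
    n=[max(1,int(np.ceil(l/smax))) for l in L]
    tot=np.linalg.norm(R.from_matrix(M.T@T).as_rotvec())
    while sum(n)<np.ceil(tot/amax) : n[int(np.argmax(np.array(L)/n))]+=1
    while sum(n)%5: n[int(np.argmax(np.array(L)/n))]+=1
    k=sum(n);i=0
    for p,m in zip(pts,n):
        for j in range(m):
            d=(np.array(p)-t)/(m-j); rv=R.from_matrix(M.T@T).as_rotvec()/(k-i)
            sh=np.round(M.T@d*100,1 if m-j>1 else 2); rv=np.round(rv,3)
            rows.append([grip,*sh.tolist(),*rv.tolist()])
            t=t+M@sh/100; M=M@R.from_rotvec(rv).as_matrix(); i+=1
    for a in range(0,len(rows),5): print([rows[a:a+5]])
    print('end',t.round(4),M[:,1].round(3))
E
python3 - <<'E'
from m import *
plan([(.42,.22,.24),(.586,.126,.21)],9.12,-9)
E
```

```text
[[[9.12, -3.1, -2.2, -0.3, 0.0, -0.0, 0.091], [9.12, -3.3, -1.9, -0.3, 0.0, -0.0, 0.091], [9.12, -3.5, -1.6, -0.3, 0.0, -0.0, 0.091], [9.12, -3.6, -1.3, -0.2, 0.0, -0.0, 0.091], [9.12, -3.7, -0.9, -0.3, 0.0, -0.0, 0.091]]]
[[[9.12, -3.8, -0.6, -0.2, 0.0, -0.0, 0.091], [9.12, -3.8, -0.2, -0.3, 0.0, -0.0, 0.091], [9.12, -3.9, 0.1, -0.2, 0.0, -0.0, 0.091], [9.12, -3.8, 0.4, -0.3, 0.0, -0.0, 0.091], [9.12, -3.8, 0.85, -0.21, 0.0, -0.0, 0.091]]]
[[[9.12, -2.8, 2.6, 0.6, 0.0, -0.0, 0.091], [9.12, -2.5, 2.9, 0.6, 0.0, -0.0, 0.091], [9.12, -2.2, 3.1, 0.6, 0.0, -0.0, 0.091], [9.12, -2.0, 3.3, 0.6, 0.0, -0.0, 0.091], [9.12, -1.66, 3.38, 0.6, 0.0, -0.0, 0.09]]]
end [0.586 0.126 0.21 ] [ 0.988 -0.156  0.   ]
```

Candidates: the terminal block is the green bar at top-view px (242,193), not the green tray at (342,189). The block's tray is the red one at (306,242), not the grey look-alikes at (298,186) and (432,248). The close crop top1 confirms both choices.

play_rows(rows=[[[9.12,-3.1,-2.2,-0.3,0.0,0.0,0.091],[9.12,-3.3,-1.9,-0.3,0.0,0.0,0.091],[9.12,-3.5,-1.6,-0.3,0.0,0.0,0.091],[9.12,-3.6,-1.3,-0.2,0.0,0.0,0.091],[9.12,-3.7,-0.9,-0.3,0.0,0.0,0.091]]])

```text
time: 2.12
tool_pos: [0.3125, 0.3764, 0.2278]
tool_rot: [0.0, 0.402, 0.915, 0.0]
ft_force: [-0.2, -1.0, 0.7]
grip_width: 0.997
```

```bash
python3 - <<'E'
from m import *
plan([(.42,.22,.24),(.586,.126,.21)],9.12,-9,5)
E
```

```text
[[[9.12, -3.8, -0.5, -0.2, 0.0, -0.0, 0.09], [9.12, -3.8, -0.2, -0.3, 0.0, -0.0, 0.09], [9.12, -3.8, 0.1, -0.2, 0.0, -0.0, 0.09], [9.12, -3.7, 0.5, -0.3, 0.0, -0.0, 0.09], [9.12, -3.71, 0.84, -0.22, 0.0, -0.0, 0.09]]]
[[[9.12, -2.8, 2.6, 0.6, 0.0, -0.0, 0.09], [9.12, -2.5, 2.9, 0.6, 0.0, -0.0, 0.09], [9.12, -2.2, 3.1, 0.6, 0.0, -0.0, 0.09], [9.12, -2.0, 3.3, 0.6, 0.0, -0.0, 0.09], [9.12, -1.61, 3.4, 0.6, 0.001, -0.001, 0.089]]]
end [0.586 0.126 0.21 ] [ 0.988 -0.156 -0.   ]
```

Tracking is accurate.

play_rows(rows=[[[9.12,-3.8,-0.5,-0.2,0.0,0.0,0.09],[9.12,-3.8,-0.2,-0.3,0.0,0.0,0.09],[9.12,-3.8,0.1,-0.2,0.0,0.0,0.09],[9.12,-3.7,0.5,-0.3,0.0,0.0,0.09],[9.12,-3.7,0.84,-0.22,0.0,0.0,0.09]]])

```text
time: 2.75
tool_pos: [0.4222, 0.2141, 0.2413]
tool_rot: [0.001, 0.603, 0.798, 0.002]
ft_force: [-0.4, 0.3, -0.1]
grip_width: 1.001
```

play_rows(rows=[[[9.12,-2.8,2.6,0.6,0.0,0.0,0.09],[9.12,-2.5,2.9,0.6,0.0,0.0,0.09],[9.12,-2.2,3.1,0.6,0.0,0.0,0.09],[9.12,-2.0,3.3,0.6,0.0,0.0,0.09],[9.12,-1.6,3.4,0.6,0.0,0.0,0.09]]])

```text
time: 3.38
tool_pos: [0.5912, 0.1122, 0.2128]
tool_rot: [0.0, 0.771, 0.637, 0.004]
ft_force: [0.1, 0.5, 1.0]
grip_width: 0.997
```

```bash
python3 - <<'E'
from m import *
plan([(.5855,.126,.150),(.5855,.126,.1165)],5,-9,3)
c=camera('side');save(c,'s2',(230,150,390,290),5)
E
```

```text
[[[5, 0.4, -0.3, 2.1, 0.001, -0.001, -0.006], [5, 0.4, -0.3, 2.1, 0.001, -0.001, -0.007], [5, 0.43, -0.24, 2.08, 0.001, -0.001, -0.006], [5, -0.0, -0.0, 1.7, 0.001, -0.001, -0.007], [5, -0.01, -0.01, 1.65, 0.002, -0.001, -0.006]]]
end [0.5855 0.126  0.1165] [ 0.988 -0.157 -0.   ]
```

View pics/s2.png

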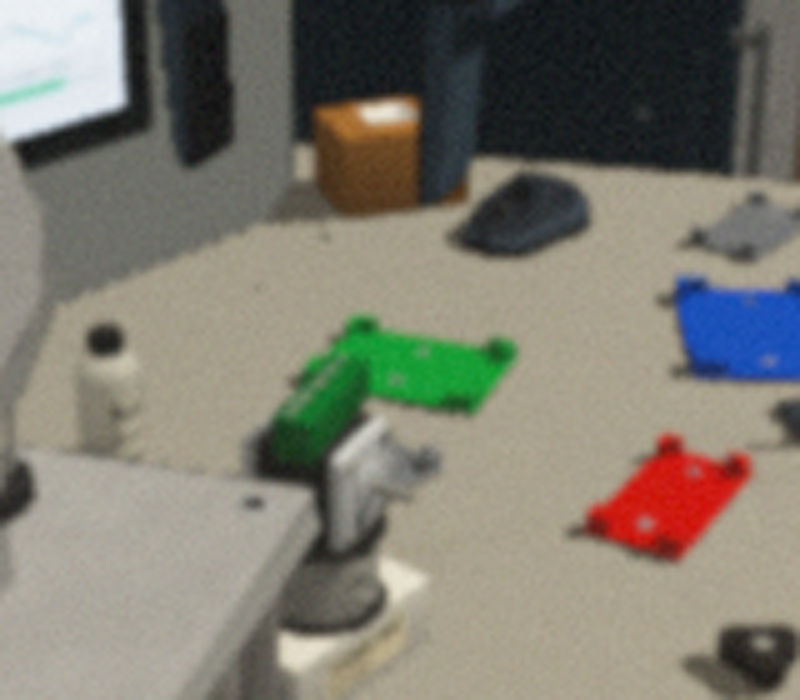

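play_rows(rows=[[[5,0.4,-0.3,2.1,0,0,-0.006],[5,0.4,-0.3,2.1,0,0,-0.007],[5,0.43,-0.24,2.0,0,0,-0.006],[5,0,0,1.2,0,0,-0.007],[5,0,0,1.0,0,0,-0.006]]], force=10)

```text
time: 4.05
tool_pos: [0.5919, 0.1225, 0.1252]
tool_rot: [0.003, 0.762, 0.648, 0.005]
ft_force: [0.1, -0.3, 0.4]
grip_width: 0.552
```

```bash
python3 - <<'E'
from m import *
plan([(.5857,.126,.1165)],3,-9,3)
c=camera('side');save(c,'s3',(240,140,370,260),6)
c=camera('top');save(c,'t3',(200,150,290,230),8)
E
```

```text
[[[3, 0.0, -0.1, 0.2, 0.002, -0.001, -0.001], [3, 0.1, -0.1, 0.2, 0.002, -0.001, -0.001], [3, 0.0, -0.2, 0.2, 0.003, -0.001, -0.001], [3, 0.1, -0.1, 0.1, 0.002, -0.0, -0.001], [3, 0.04, -0.18, 0.17, 0.003, -0.001, -0.001]]]
end [0.5857 0.126  0.1165] [ 0.988 -0.156 -0.   ]
```

View pics/s3.png

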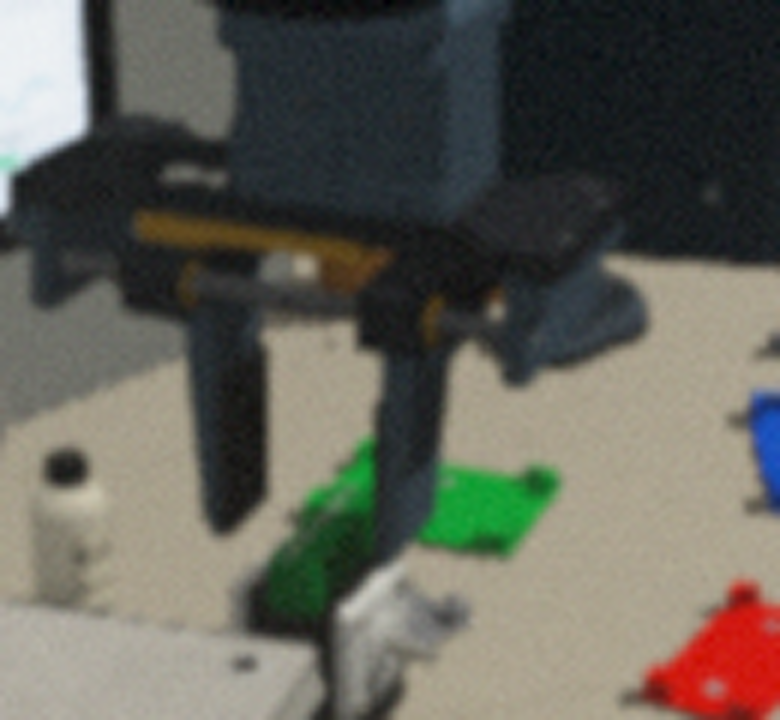

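play_rows(rows=[[[4,0.1,-0.25,0.3,0,0,0],[4,0.1,-0.25,0.3,0,0,0],[3.5,0.05,-0.1,0.2,0,0,0],[3,0,-0.05,0.1,0,0,0],[3,0,0,0,0,0,0]]])

```text
time: 4.78
tool_pos: [0.5861, 0.1263, 0.1169]
tool_rot: [0.004, 0.762, 0.647, 0.006]
ft_force: [-0.3, 0.9, 0.4]
grip_width: 0.332
```

```bash
python3 - <<'E'
from m import *
go((.5857,.126,.1165),-9)
c=camera('top');save(c,'t4',(200,150,290,230),8)
E
```

```text
tcp [0.5861 0.1263 0.1169] shift_cm [-0.03 -0.03  0.04] rotvec [ 0.013 -0.004 -0.005] rotvec [-0.007 -0.021  3.136] j [ 0.19  0.43  1.66 -0.    1.04  0.36]
```

View pics/t4.png

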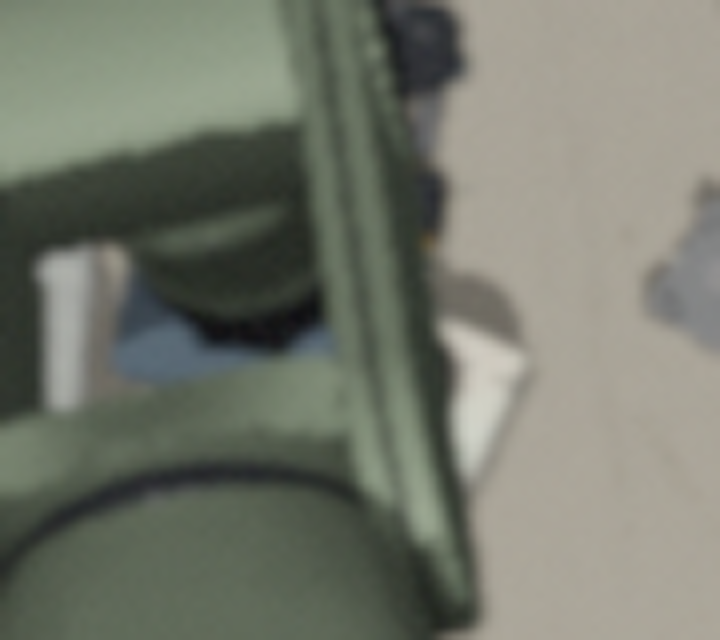

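play_rows(rows=[[[1.2,0,0,0,0.013,-0.004,0],[1.2,0,0,0,0,0,0],[1.2,0,0,0,0,0,0],[1.2,0,0,0,0,0,0],[1.2,0,0,0,0,0,0]]], force=10)

```text
time: 5.45
tool_pos: [0.5864, 0.1262, 0.1172]
tool_rot: [-0.0, 0.762, 0.647, -0.0]
ft_force: [-0.3, 0.5, -0.2]
grip_width: 0.174
```

```bash
python3 - <<'E'
from m import *
c=camera('side');save(c,'s5',(240,140,370,260),6); s=state();print(s['grip_width']*9.12,s['ft_force'])
plan([(.586,.126,.15),(.586,.12,.19)],1.2,-9,3)
E
```

```text
1.5866635629259855 [-0.03781436  0.30036084 -0.16162159]
[[[1.2, -0.0, -0.0, -1.6, -0.0, -0.0, -0.001], [1.2, -0.03, -0.04, -1.68, -0.0, -0.0, -0.001], [1.2, -0.2, 0.0, -1.3, -0.0, -0.0, -0.001], [1.2, -0.2, 0.0, -1.4, -0.0, -0.0, -0.001], [1.2, -0.19, 0.1, -1.3, -0.0, -0.0, -0.002]]]
end [0.586 0.12  0.19 ] [ 0.988 -0.156 -0.   ]
```

View pics/s5.png

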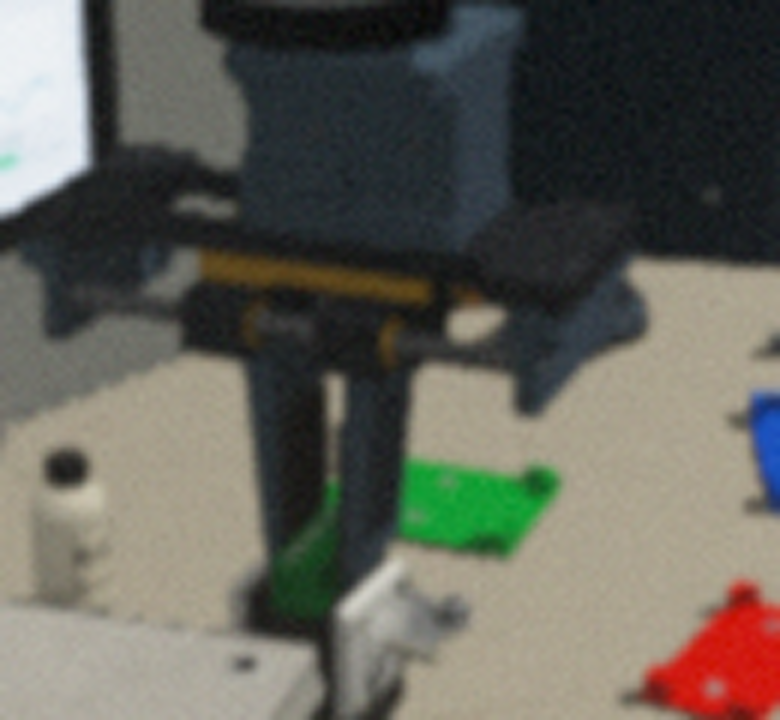

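Gripped at 15.9 mm, matching the block. Lift.

play_rows(rows=[[[1.2,0,0,-1.0,0,0,0],[1.2,0,0,-1.6,0,0,0],[1.2,-0.2,0,-1.6,0,0,0],[1.2,-0.2,0,-1.6,0,0,0],[1.2,-0.2,0,-1.6,0,0,0]]])

```text
time: 6.12
tool_pos: [0.5854, 0.1199, 0.1964]
tool_rot: [-0.0, 0.762, 0.647, 0.0]
ft_force: [0.4, -0.4, -0.2]
grip_width: 0.177
```

```bash
python3 - <<'E'
from m import *
c=camera('side');save(c,'s6',(240,100,400,260),5); s=state();print(s['grip_width']*9.12)
# tray lugs check
plan([(.457,-.0335,.17)],1.2,-19,4.5)
E
```

```text
1.6218741569866948
[[[1.2, -3.4, -2.1, 0.6, 0.001, -0.0, 0.034], [1.2, -3.5, -1.9, 0.6, 0.001, -0.001, 0.034], [1.2, -3.6, -1.8, 0.6, 0.001, -0.0, 0.034], [1.2, -3.7, -1.7, 0.5, 0.001, -0.001, 0.033], [1.2, -3.69, -1.62, 0.56, 0.001, -0.0, 0.034]]]
end [ 0.457  -0.0335  0.17  ] [ 0.945 -0.326 -0.   ]
```

View pics/s6.png

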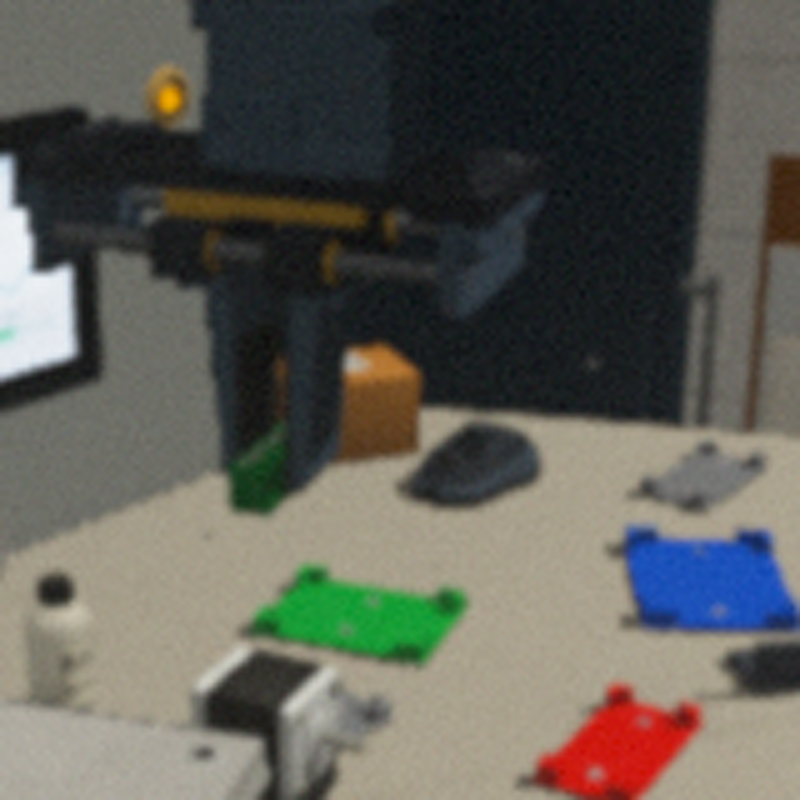

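play_rows(rows=[[[1.2,-3.4,-2.1,0.6,0,0,0.034],[1.2,-3.5,-1.9,0.6,0,0,0.034],[1.2,-3.6,-1.8,0.6,0,0,0.034],[1.2,-3.7,-1.7,0.5,0,0,0.033],[1.2,-3.7,-1.6,0.56,0,0,0.034]]])

```text
time: 6.8
tool_pos: [0.4567, -0.0362, 0.1721]
tool_rot: [0.004, 0.815, 0.58, 0.006]
ft_force: [0.4, -0.2, -0.1]
grip_width: 0.173
```

```bash
python3 - <<'E'
from m import *
plan([(.457,-.0335,.06),(.457,-.0335,.03)],1.2,-19,4.5)
c=camera('top');u,v,P=cloud(c)
print('motor',topfit(c,(.583,.125),.05,.104,.119,.112))
print('fuse',topfit(c,(.583,.115),.08,.024,.042,.032))
save(c,'t7',(200,150,330,260),6)
E
```

```text
[[[1.2, 0.1, -0.1, 2.8, 0.003, -0.001, -0.0], [1.2, 0.0, -0.0, 2.8, 0.002, -0.001, -0.0], [1.2, 0.1, -0.0, 2.8, 0.003, -0.001, -0.001], [1.2, 0.02, -0.06, 2.81, 0.002, -0.001, -0.0], [1.2, -0.0, -0.01, 3.0, 0.003, -0.002, -0.001]]]
end [ 0.457  -0.0335  0.03  ] [ 0.946 -0.325 -0.   ]
motor (np.int64(265), 0.1118, 'cent', array([0.5891, 0.1253]), array([0.588 , 0.1253, 0.0423, 0.0496]), 75.6)
fuse (np.int64(236), 0.0327, 'cent', array([0.5806, 0.116 ]), array([0.59  , 0.1262, 0.0571, 0.0861]), -27.0)
```

View pics/t7.png

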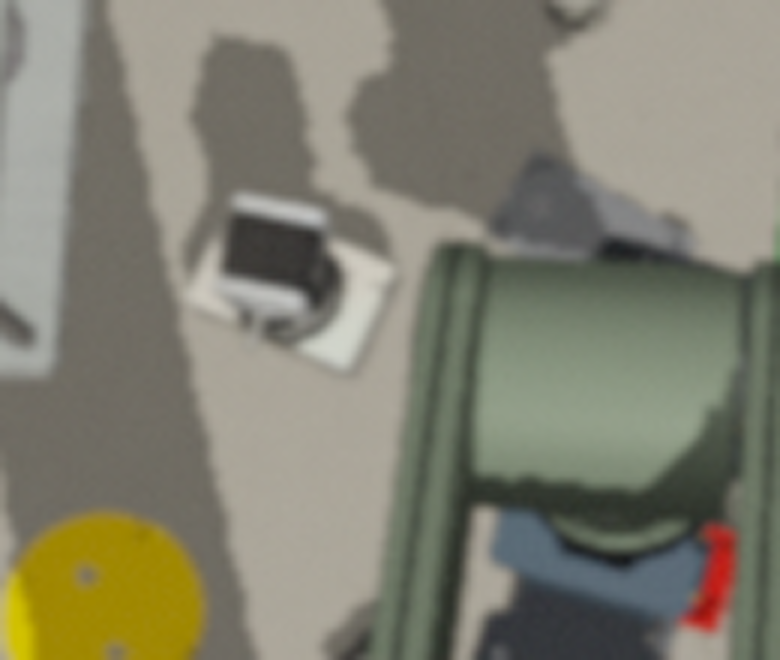

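play_rows(rows=[[[1.2,0.1,-0.1,2.8,0.003,-0.001,0],[1.2,0,0,2.8,0.002,0,0],[1.2,0.1,0,2.8,0.003,0,0],[1.2,0,-0.06,2.8,0.002,0,0],[1.2,0,0,2.6,0,0,0]]])

```text
time: 7.48
tool_pos: [0.4554, -0.0381, 0.0344]
tool_rot: [0.003, 0.816, 0.578, 0.004]
ft_force: [-0.4, 0.0, -0.1]
grip_width: 0.178
```

```bash
python3 - <<'E'
from m import *
plan([(.457,-.0335,.0092)],1.2,-19,4.5)
c=camera('side');save(c,'s8',(300,190,420,290),6)
E
```

```text
[[[1.2, 0.1, -0.0, 0.5, 0.002, -0.001, -0.001], [1.2, 0.1, -0.0, 0.5, 0.002, -0.001, -0.002], [1.2, 0.1, -0.0, 0.5, 0.002, -0.0, -0.001], [1.2, 0.1, -0.0, 0.5, 0.002, -0.001, -0.002], [1.2, 0.08, -0.01, 0.52, 0.001, -0.0, -0.001]]]
end [ 0.457  -0.0335  0.0092] [ 0.945 -0.326  0.   ]
```

View pics/s8.png

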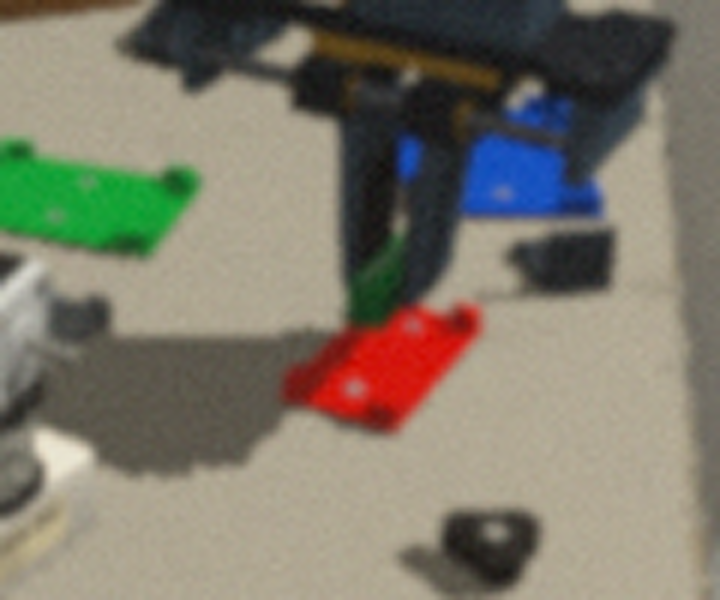

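play_rows(rows=[[[1.2,0.2,0,0.6,0,0,0],[1.2,0.2,0,0.6,0,0,0],[1.2,0.1,0,0.5,0,0,0],[1.2,0,0,0.4,0,0,0],[1.2,0,0,0.2,0,0,0]]])

```text
time: 8.15
tool_pos: [0.4575, -0.0328, 0.01]
tool_rot: [0.003, 0.816, 0.578, 0.004]
ft_force: [-0.4, 0.5, 1.0]
grip_width: 0.174
```

```bash
python3 - <<'E'
from m import *
print(state()['ft_force']);go((.457,-.0335,.0092),-19)
c=camera('side');save(c,'s9',(300,190,420,290),6)
E
```

```text
[-0.36055922  0.48631564  1.00070826]
tcp [ 0.4575 -0.0328  0.01  ] shift_cm [-0.08 -0.03  0.08] rotvec [ 0.008 -0.003 -0.007] rotvec [-0.005 -0.013  3.135] j [-0.1   0.38  2.1   0.    0.65  0.24]
```

View pics/s9.png

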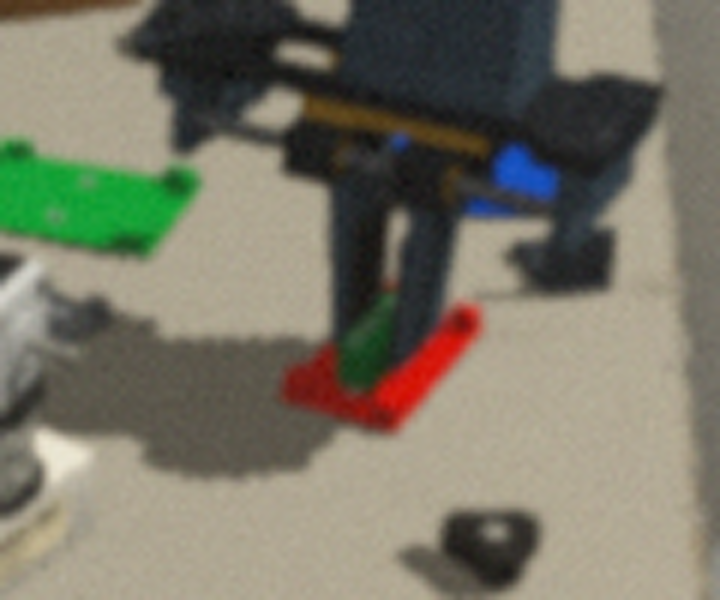

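play_rows(rows=[[[1.2,-0.05,0,0.1,0.008,0,0],[1.2,0,0,0,0,0,0],[3.2,0,0,0,0,0,0],[3.2,0,0,0,0,0,0],[3.2,0,0,0,0,0,0]]])

```text
time: 8.82
tool_pos: [0.4577, -0.0334, 0.0093]
tool_rot: [-0.001, 0.816, 0.578, 0.002]
ft_force: [0.0, -0.1, 0.6]
grip_width: 0.353
```

play_rows(rows=[[[3.2,0,0,-0.5,0,0,0],[3.2,0,0,-2,0,0,0],[3.2,0,0,-3,0,0,0],[3.2,0,0,-4,0,0,0],[5,0,0,-4,0,0,0]]])

```text
time: 9.45
tool_pos: [0.4552, -0.0336, 0.1464]
tool_rot: [-0.003, 0.816, 0.578, -0.001]
ft_force: [1.0, -0.4, 0.2]
grip_width: 0.429
```

```bash
python3 - <<'E'
from m import *
c=camera('side');save(c,'s10',(300,190,420,290),6)
print('blockS',topfit(c,(.457,-.034),.06,.015,.03,.022))
yaw=-14.4; 
plan([(.52,.06,.2),(.588,.1253,.2)],8,yaw+90,4.5)
E
```

```text
blockS (np.int64(116), 0.0214, 'cent', array([ 0.4577, -0.0233]), array([ 0.457 , -0.024 ,  0.02  ,  0.0684]), -16.9)
[[[8, 1.4, 0.3, -0.6, 0.0, -0.0, -0.111], [8, 1.3, 0.5, -0.6, 0.0, -0.0, -0.111], [8, 1.3, 0.6, -0.6, 0.0, 0.0, -0.11], [8, 1.2, 0.8, -0.6, 0.0, 0.0, -0.111], [8, 1.1, 0.9, -0.6, 0.0, 0.0, -0.11]]]
[[[8, 1.0, 1.0, -0.6, 0.001, 0.0, -0.111], [8, 0.8, 1.1, -0.6, 0.0, 0.0, -0.11], [8, 0.71, 1.15, -0.6, 0.001, 0.0, -0.111], [8, 0.3, 1.3, 0.0, 0.0, 0.0, -0.11], [8, 0.1, 1.3, 0.0, 0.001, 0.0, -0.111]]]
[[[8, 0.0, 1.4, 0.0, 0.0, 0.0, -0.11], [8, -0.1, 1.3, 0.0, 0.001, 0.0, -0.111], [8, -0.3, 1.3, 0.0, 0.0, 0.0, -0.11], [8, -0.5, 1.3, 0.0, 0.001, 0.0, -0.111], [8, -0.55, 1.25, 0.02, -0.0, 0.001, -0.11]]]
end [0.588  0.1253 0.2   ] [ 0.249  0.968 -0.   ]
```

View pics/s10.png

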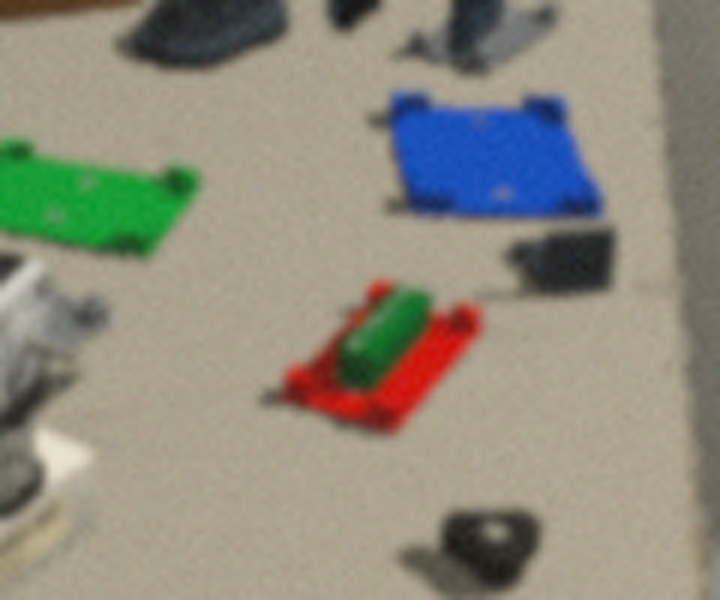

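```bash
python3 - <<'E'
from m import *
plan([(.52,.06,.2),(.588,.1253,.19)],8,-14.4+90,4.5,.17)
E
```

```text
[[[8, 1.8, 0.4, -0.8, 0.001, -0.0, -0.166], [8, 1.7, 0.8, -0.8, 0.001, -0.0, -0.166], [8, 1.6, 1.0, -0.8, 0.001, -0.0, -0.166], [8, 1.4, 1.3, -0.8, 0.0, -0.0, -0.166], [8, 1.2, 1.5, -0.8, 0.001, -0.0, -0.166]]]
[[[8, 0.87, 1.58, -0.81, 0.001, -0.0, -0.166], [8, 0.3, 2.3, 0.3, 0.0, -0.0, -0.166], [8, -0.2, 2.4, 0.2, 0.001, -0.0, -0.165], [8, -0.5, 2.3, 0.3, 0.0, -0.001, -0.166], [8, -0.9, 2.17, 0.21, 0.001, -0.0, -0.165]]]
end [0.588  0.1254 0.19  ] [ 0.249  0.968 -0.   ]
```

play_rows(rows=[[[8,1.8,0.4,-0.8,0,0,-0.166],[8,1.7,0.8,-0.8,0,0,-0.166],[8,1.6,1.0,-0.8,0,0,-0.166],[8,1.4,1.3,-0.8,0,0,-0.166],[8,1.2,1.5,-0.8,0,0,-0.166]]])

```text
time: 10.12
tool_pos: [0.5101, 0.0467, 0.1959]
tool_rot: [0.003, 0.503, 0.864, 0.003]
ft_force: [0.4, -0.7, 0.6]
grip_width: 0.877
```

play_rows(rows=[[[8,0.87,1.58,-0.8,0,0,-0.166],[8,0.3,2.3,0.3,0,0,-0.166],[8,-0.2,2.4,0.2,0,0,-0.165],[8,-0.5,2.3,0.3,0,0,-0.166],[8,-0.9,2.2,0.2,0,0,-0.165]]])

```text
time: 10.75
tool_pos: [0.5867, 0.1332, 0.1965]
tool_rot: [0.006, 0.099, 0.995, 0.002]
ft_force: [0.3, -0.4, 0.2]
grip_width: 0.877
```

```bash
python3 - <<'E'
from m import *
plan([(.588,.1253,.14),(.588,.1253,.12)],8,-14.4+90,2)
c=camera('side');save(c,'s11',(230,110,390,270),5)
E
```

```text
[[[8, -0.1, -0.3, 1.9, 0.001, 0.002, 0.011], [8, -0.1, -0.2, 1.9, 0.001, 0.002, 0.011], [8, -0.04, -0.26, 1.85, 0.001, 0.002, 0.01], [8, 0.0, -0.0, 1.0, 0.001, 0.002, 0.011], [8, 0.01, -0.01, 1.0, 0.001, 0.003, 0.01]]]
end [0.588  0.1253 0.12  ] [ 0.249  0.969 -0.   ]
```

View pics/s11.png

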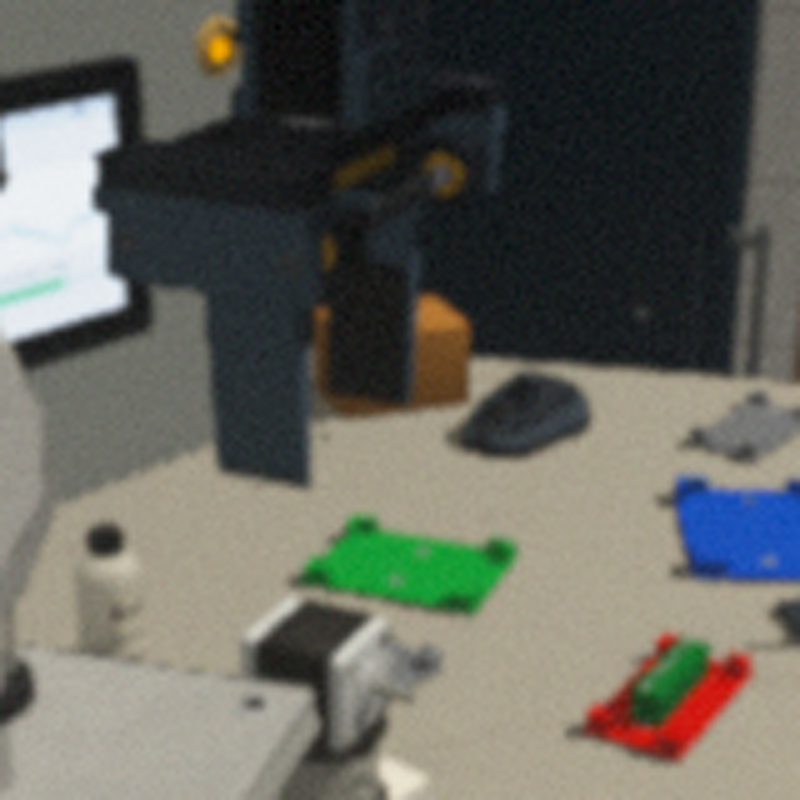

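play_rows(rows=[[[8,-0.1,-0.4,1.9,0,0.005,0.02],[8,-0.1,-0.3,1.9,0,0.005,0.02],[8,0,-0.1,1.9,0,0.002,0.01],[8,0,0,1.0,0,0,0],[8,0,0,0.8,0,0,0]]], force=25)

```text
time: 11.42
tool_pos: [0.5894, 0.1269, 0.1184]
tool_rot: [0.001, 0.125, 0.992, 0.004]
ft_force: [0.5, 0.0, 0.6]
grip_width: 0.877
```

```bash
python3 - <<'E'
from m import *
plan([(.588,.1253,.089)],6.5,-14.4+90,2)
c=camera('side');save(c,'s12',(240,150,370,290),5)
E
```

```text
[[[6.5, 0.0, -0.0, 0.6, 0.001, 0.0, 0.0], [6.5, 0.0, -0.1, 0.6, 0.002, 0.0, 0.0], [6.5, 0.0, -0.0, 0.6, 0.001, 0.0, 0.0], [6.5, 0.0, -0.1, 0.6, 0.002, 0.0, 0.001], [6.5, 0.1, -0.0, 0.54, 0.001, 0.0, 0.0]]]
end [0.588  0.1253 0.089 ] [0.248 0.969 0.   ]
```

View pics/s12.png

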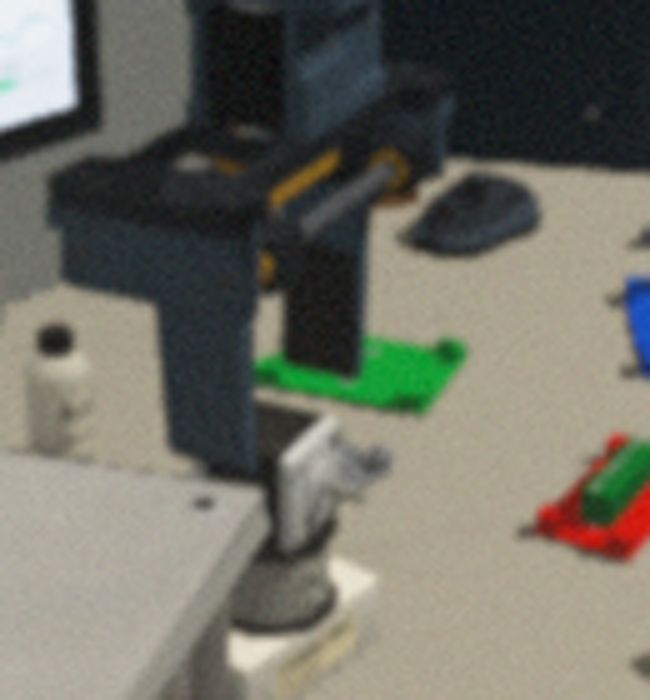

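play_rows(rows=[[[6.5,0,0,0.6,0.002,0,0],[6.5,0.05,-0.1,0.6,0.002,0,0],[6.5,0.05,-0.05,0.6,0.002,0,0],[6.5,0,-0.05,0.6,0,0,0],[6.5,0,0,0.5,0,0,0]]])

```text
time: 12.1
tool_pos: [0.588, 0.1253, 0.0879]
tool_rot: [0.001, 0.125, 0.992, 0.001]
ft_force: [-0.1, -0.2, -0.4]
grip_width: 0.713
```

play_rows(rows=[[[5.5,0,0,0,0,0,0],[4.8,0,0,0,0,0,0],[3.8,0,0,0,0,0,0],[3.8,0,0,0,0,0,0],[3.8,0,0,0,0,0,0]]])

```text
time: 12.72
tool_pos: [0.5883, 0.1258, 0.0878]
tool_rot: [0.001, 0.125, 0.992, 0.001]
ft_force: [0.3, 1.2, -1.1]
grip_width: 0.462
```

```bash
python3 - <<'E'
from m import *
s=state();print(s['grip_width']*9.12,s['ft_force'])
c=camera('side');save(c,'s13',(240,150,370,290),5)
plan([(.588,.12,.13),(.59,.10,.17)],3.8,-14.4+90,2.5)
E
```

```text
4.211029851863387 [ 0.27770152  1.19035874 -1.05886165]
[[[3.8, -0.1, -0.3, -2.1, 0.0, 0.0, 0.0], [3.8, -0.02, -0.26, -2.13, 0.001, 0.0, 0.0], [3.8, -0.2, -0.6, -1.3, 0.0, 0.0, 0.0], [3.8, -0.2, -0.6, -1.3, 0.001, 0.001, 0.001], [3.8, -0.3, -0.69, -1.4, 0.0, 0.0, 0.0]]]
end [0.59 0.1  0.17] [0.248 0.969 0.   ]
```

View pics/s13.png

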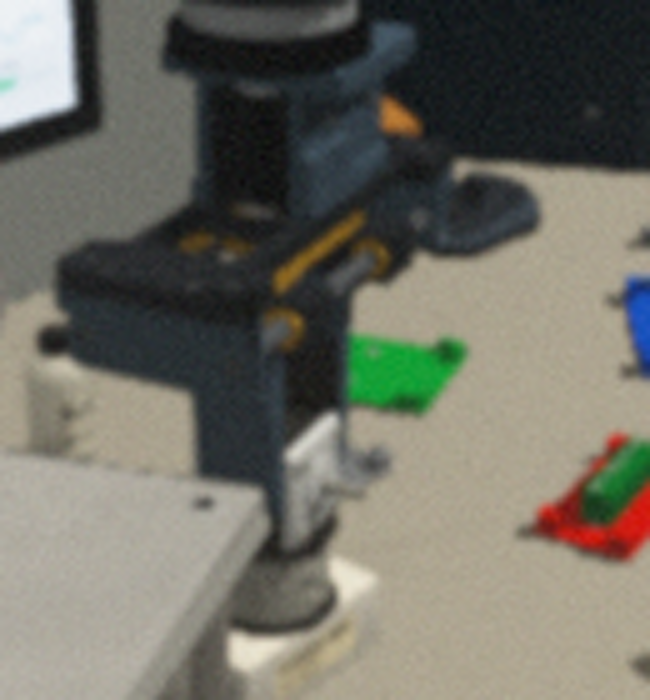

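Gripped at 42.1 mm, matching the motor. Lift straight up.

play_rows(rows=[[[3.8,0,0,-0.8,0,0,0],[3.8,0,0,-1.5,0,0,0],[3.8,0,-0.2,-1.8,0,0,0],[3.8,0,-0.4,-2,0,0,0],[3.8,0,-0.6,-2,0,0,0]]], force=30)

```text
time: 13.4
tool_pos: [0.5833, 0.1134, 0.1715]
tool_rot: [-0.002, 0.124, 0.992, -0.0]
ft_force: [-0.1, 0.0, -3.0]
grip_width: 0.462
```

```bash
python3 - <<'E'
from m import *
s=state();print(s['grip_width']*9.12,s['ft_force'],s['torque'])
c=camera('side');save(c,'s14',(220,100,380,300),4)
# tray: motor_mid is at body centre -10.5mm along motor x ; tcp at body centre
a=np.radians(-9.3); t=np.array([.608,-.1472])+.0105*np.array([np.cos(a),np.sin(a)]);print(t)
plan([(.60,.02,.16),(*t,.13)],3.8,-9.3+90,4.5)
E
```

```text
4.215207331972632 [-0.14919709  0.04380731 -2.969446  ] [-0.03025019  0.01251714 -0.00667117]
[ 0.61836199 -0.14889684]
[[[3.8, -0.9, -2.2, 0.4, 0.0, 0.0, -0.009], [3.8, -0.9, -2.1, 0.4, 0.0, 0.0, -0.009], [3.8, -0.9, -2.2, 0.3, 0.0, 0.0, -0.009], [3.8, -0.95, -2.17, 0.37, 0.0, 0.0, -0.009], [3.8, -0.9, -2.7, 0.5, 0.0, 0.0, -0.009]]]
[[[3.8, -0.9, -2.7, 0.5, 0.0, 0.0, -0.009], [3.8, -0.8, -2.7, 0.5, 0.0, 0.0, -0.008], [3.8, -0.8, -2.7, 0.5, 0.0, 0.001, -0.009], [3.8, -0.8, -2.7, 0.5, 0.0, 0.0, -0.008], [3.8, -0.82, -2.73, 0.5, 0.001, 0.001, -0.009]]]
end [ 0.6183 -0.1489  0.13  ] [ 0.161  0.987 -0.   ]
```

View pics/s14.png

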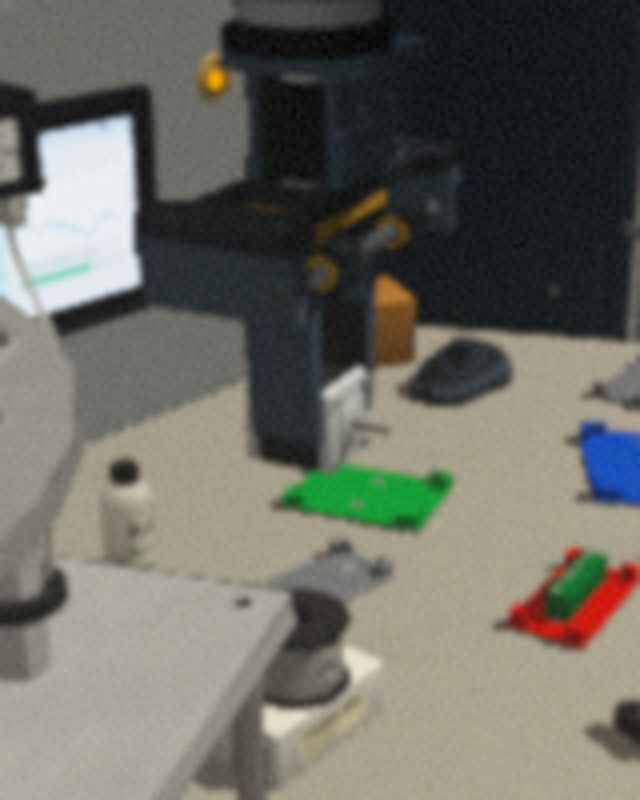

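```bash
python3 - <<'E'
from m import *
c=np.load('/tmp/top.npy',allow_pickle=True).item()
u,v,P=cloud(c)
for y in np.arange(-.4,.05,.05):
    q=P[(abs(P[:,1]-y)<.02)&(P[:,2]>.08)&(P[:,0]>.5)]
    if len(q): print(round(y,2),q[np.argmin(q[:,0])].round(3))
E
```

```text
-0.4 [ 0.764 -0.411  0.287]
-0.35 [ 0.731 -0.362  0.316]
-0.3 [ 0.752 -0.319  0.264]
-0.25 [ 0.781 -0.269  0.313]
-0.2 [ 0.802 -0.22   0.133]
-0.15 [ 0.828 -0.169  0.126]
-0.1 [ 0.857 -0.119  0.184]
-0.05 [ 0.883 -0.07   0.199]
-0.0 [ 0.727 -0.019  0.081]
```

play_rows(rows=[[[3.8,-0.9,-2.2,0.4,0,0,-0.009],[3.8,-0.9,-2.1,0.4,0,0,-0.009],[3.8,-0.9,-2.2,0.3,0,0,-0.009],[3.8,-0.95,-2.17,0.4,0,0,-0.009],[3.8,-0.9,-2.7,0.5,0,0,-0.009]]])

```text
time: 14.08
tool_pos: [0.6043, -0.0095, 0.1577]
tool_rot: [0.003, 0.1, 0.995, 0.001]
ft_force: [0.4, 0.4, -3.7]
grip_width: 0.461
```

```bash
python3 - <<'E'
from m import *
plan([(.6184,-.1489,.12)],3.8,-9.3+90,4.5)
E
```

```text
[[[3.8, -0.8, -2.7, 0.8, 0.001, 0.001, -0.008], [3.8, -0.8, -2.7, 0.7, 0.0, 0.001, -0.007], [3.8, -0.8, -2.7, 0.8, 0.001, 0.002, -0.008], [3.8, -0.8, -2.7, 0.7, 0.0, 0.001, -0.007], [3.8, -0.74, -2.65, 0.77, 0.001, 0.002, -0.008]]]
end [ 0.6184 -0.1489  0.12  ] [ 0.162  0.987 -0.   ]
```

play_rows(rows=[[[3.8,-0.8,-2.7,0.8,0,0.001,-0.008],[3.8,-0.8,-2.7,0.7,0,0.001,-0.007],[3.8,-0.8,-2.7,0.8,0,0.002,-0.008],[3.8,-0.8,-2.7,0.7,0,0.001,-0.007],[3.8,-0.7,-2.6,0.8,0,0.002,-0.008]]])

```text
time: 14.7
tool_pos: [0.6186, -0.1526, 0.1199]
tool_rot: [0.001, 0.08, 0.997, 0.001]
ft_force: [0.3, 0.6, -4.0]
grip_width: 0.46
```

```bash
python3 - <<'E'
from m import *
plan([(.6184,-.1489,.05),(.6184,-.1489,.04)],3.8,-9.3+90,4.5)
c=camera('top');print('spool',topfit(c,(.58,.12),.045,.062,.078,.070)); print('fuse',topfit(c,(.583,.115),.08,.024,.042,.032));save(c,'t15',(200,150,350,260),5)
c=camera('side');save(c,'s15',(250,150,400,300),4)
E
```

```text
[[[3.8, 0.0, 0.1, 1.7, 0.001, 0.0, 0.0], [3.8, 0.0, 0.1, 1.8, 0.0, 0.0, 0.0], [3.8, 0.0, 0.1, 1.7, 0.001, 0.0, 0.0], [3.8, 0.08, 0.05, 1.79, 0.0, 0.001, 0.001], [3.8, 0.0, -0.0, 1.0, 0.001, 0.0, 0.0]]]
end [ 0.6184 -0.1489  0.04  ] [ 0.161  0.987 -0.   ]
spool (np.int64(276), 0.0704, 'cent', array([0.5886, 0.1271]), array([0.5887, 0.1274, 0.0513, 0.0532]), -2.6)
fuse (np.int64(279), 0.0327, 'cent', array([0.5855, 0.1204]), array([0.59  , 0.1263, 0.0571, 0.0861]), -27.0)
```

View pics/s15.png

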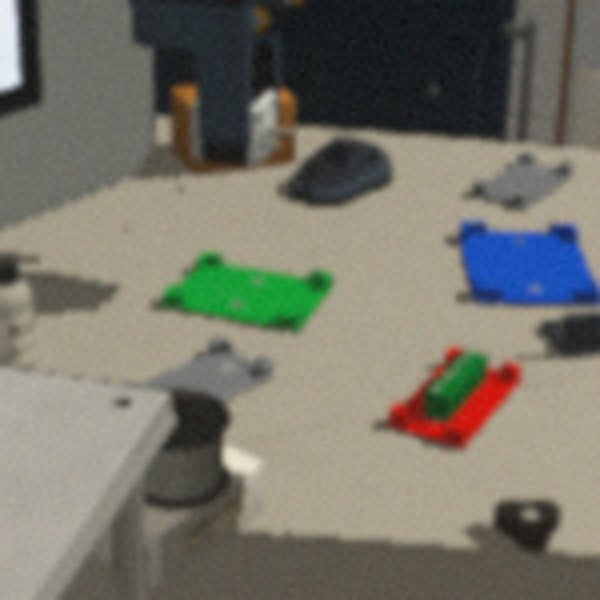

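View pics/t15.png

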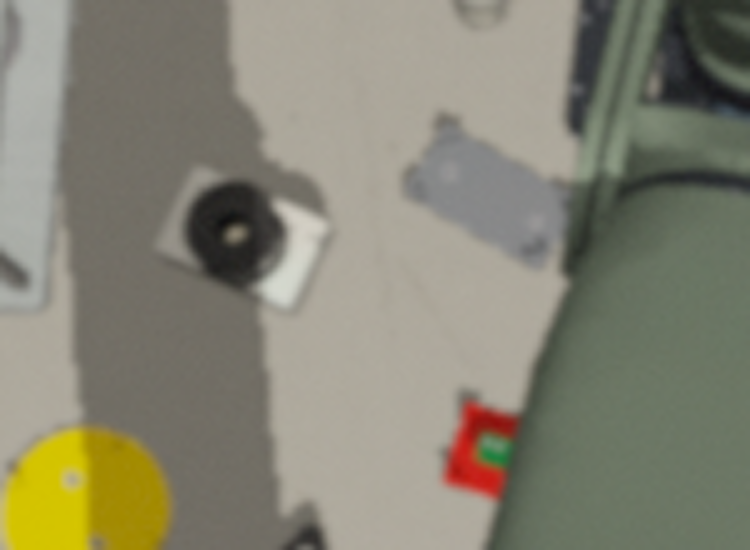

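play_rows(rows=[[[3.8,0,0.1,1.7,0,0,0],[3.8,0,0.1,1.8,0,0,0],[3.8,0,0.1,1.7,0,0,0],[3.8,0.05,0.05,1.7,0,0,0],[3.8,0,0,1.0,0,0,0]]])

```text
time: 15.42
tool_pos: [0.6173, -0.1461, 0.0354]
tool_rot: [-0.001, 0.081, 0.997, 0.002]
ft_force: [0.4, -0.2, -3.2]
grip_width: 0.458
```

```bash
python3 - <<'E'
from m import *
plan([(.6184,-.1489,.0222)],3.8,-9.3+90,4.5)
c=camera('side');save(c,'s16',(270,150,370,250),6)
E
```

```text
[[[3.8, -0.0, -0.1, 0.3, 0.001, -0.0, 0.0], [3.8, -0.0, -0.0, 0.3, 0.001, -0.0, 0.0], [3.8, -0.1, -0.1, 0.2, 0.0, -0.001, 0.0], [3.8, -0.0, -0.0, 0.3, 0.001, -0.0, 0.0], [3.8, -0.06, -0.06, 0.22, 0.0, -0.001, 0.001]]]
end [ 0.6184 -0.1489  0.0222] [0.162 0.987 0.   ]
```

View pics/s16.png

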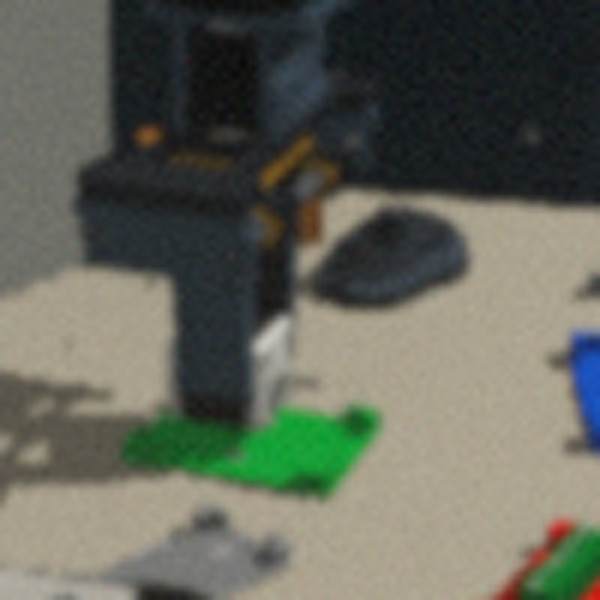

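```bash
cat >> m.py <<'E'
def box(c,im,x,y,z0,z1,yaw,x0,x1,y0,y1,col,crop,s):
    a=np.radians(yaw);R=np.array([[np.cos(a),-np.sin(a)],[np.sin(a),np.cos(a)]])
    for z in (z0,z1):
        p=np.array([[x0,y0],[x1,y0],[x1,y1],[x0,y1]])@R.T+[x,y]
        q=(proj(c,np.c_[p,np.full(4,z)])-[crop[0],crop[1]]+.5)*s
        cv2.polylines(im,[q.round().astype(int)],True,col,1)
def crop(c,cr,s): return cv2.resize(c['color'][cr[1]:cr[3],cr[0]:cr[2],::-1],None,fx=s,fy=s,interpolation=cv2.INTER_CUBIC)
E
python3 - <<'E'
from m import *
c=camera('side');cr=(270,150,370,250);im=crop(c,cr,6)
box(c,im,.608,-.1472,.004,.004,-9.3,-.0495,.0495,-.037,.037,(0,0,255),cr,6)
t,_=tool()
box(c,im,t[0],t[1],t[2]-.0178,t[2]+.0242,-9.3,-.0235,.0235,-.021,.021,(255,255,0),cr,6)
cv2.imwrite('pics/o16.png',im)
E
```

```text
(no output)
```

View pics/o16.png

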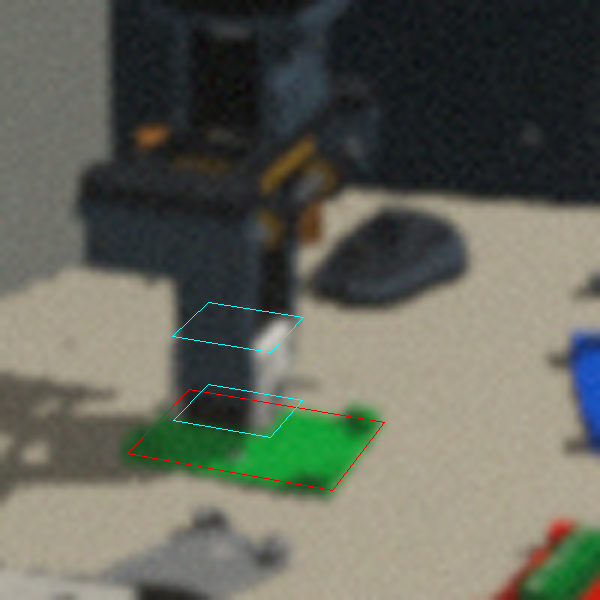

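```bash
python3 - <<'E'
from m import *
c=camera('side');cr=(275,170,345,240);im=crop(c,cr,10)
t,_=tool()
box(c,im,t[0],t[1],t[2],t[2]+.05,-9.3,-.016,.016,.021,.0345,(0,0,255),cr,10)
box(c,im,t[0],t[1],t[2]-.0178,t[2]+.0242,-9.3,-.0235,.0235,-.021,.021,(255,255,0),cr,10)
cv2.imwrite('pics/o17.png',im)
E
```

```text
(no output)
```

View pics/o17.png

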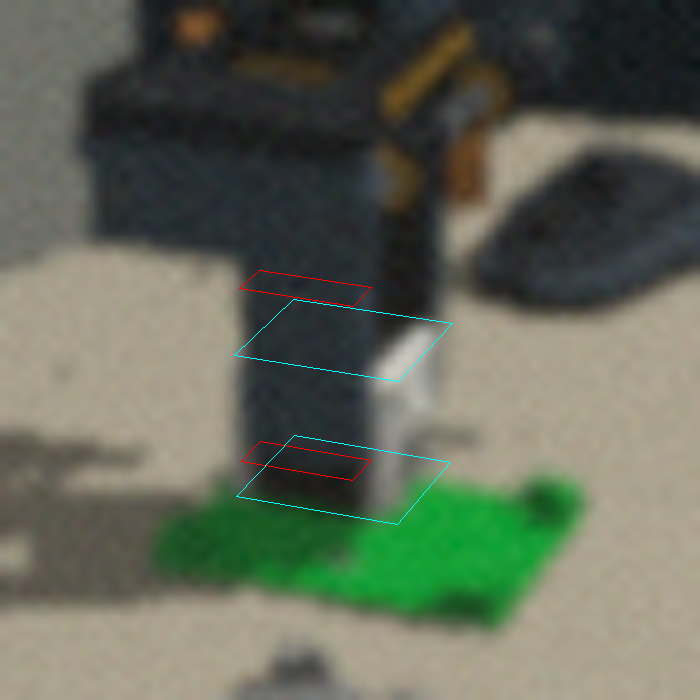

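play_rows(rows=[[[3.8,0.1,-0.1,0.3,0,0,0],[3.8,0.1,-0.1,0.3,0,0,0],[3.8,0,-0.1,0.3,0,0,0],[3.8,0,0,0.3,0,0,0],[3.8,0,0,0.1,0,0,0]]])

```text
time: 16.2
tool_pos: [0.6168, -0.15, 0.0248]
tool_rot: [0.002, 0.081, 0.997, 0.001]
ft_force: [1.2, -0.7, -3.1]
grip_width: 0.459
```

```bash
python3 - <<'E'
from m import *
print(state()['ft_force'])
go((.6155,-.1489,.0218),-9.3+90)
E
```

```text
[ 1.23965517 -0.70310051 -3.14865328]
tcp [ 0.6168 -0.15    0.0248] shift_cm [0.14 0.09 0.3 ] rotvec [0.003 0.004 0.   ] rotvec [-0.006  0.004 -3.141] j [-0.26  0.57  1.66  0.    0.9  -1.67]
```

play_rows(rows=[[[3.8,0.1,0.1,0.1,0,0.003,0],[3.8,0.05,0,0.1,0,0,0],[3.8,0,0,0.1,0,0,0],[3.8,0,0,0.05,0,0,0],[3.8,0,0,0,0,0,0]]])

```text
time: 16.82
tool_pos: [0.6155, -0.1487, 0.0219]
tool_rot: [0.001, 0.081, 0.997, 0.001]
ft_force: [-0.1, -0.2, -3.9]
grip_width: 0.455
```

```bash
python3 - <<'E'
from m import *
print(state()['ft_force'])
go((.6155,-.1489,.0218),-9.3+90)
c=camera('side');cr=(275,170,345,240);im=crop(c,cr,8);cv2.imwrite('pics/s18.png',im)
E
```

```text
[-0.11028725 -0.20920515 -3.89125576]
tcp [ 0.6155 -0.1487  0.0219] shift_cm [ 0.   -0.02  0.01] rotvec [0.003 0.001 0.   ] rotvec [-2.000e-03  4.000e-03 -3.141e+00] j [-0.26  0.58  1.67  0.    0.9  -1.67]
```

View pics/s18.png

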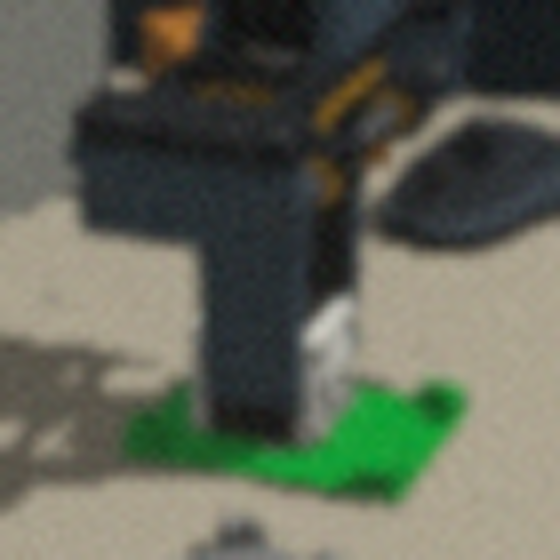

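play_rows(rows=[[[3.8,0,0,0.06,0,0,0],[3.8,0,0,0.06,0,0,0],[3.8,0,0,0.06,0,0,0],[3.8,0,0,0.05,0,0,0],[3.8,0,0,0,0,0,0]]])

```text
time: 17.5
tool_pos: [0.6155, -0.1487, 0.0218]
tool_rot: [0.001, 0.081, 0.997, 0.001]
ft_force: [-1.1, 0.2, 0.9]
grip_width: 0.458
```

play_rows(rows=[[[4.8,0,0,0,0,0,0],[5.5,0,0,0,0,0,0],[6,0,0,0,0,0,0],[6,0,0,0,0,0,0],[6,0,0,-0.5,0,0,0]]])

```text
time: 18.12
tool_pos: [0.6167, -0.149, 0.0257]
tool_rot: [0.002, 0.081, 0.997, 0.001]
ft_force: [0.7, -0.8, 0.3]
grip_width: 0.659
```

play_rows(rows=[[[6,0,0,-1.5,0,0,0],[6,0,0,-2.5,0,0,0],[6,0,0,-3,0,0,0],[6,0,0,-3.5,0,0,0],[8,0,0,-3.5,0,0,0]]])

```text
time: 18.75
tool_pos: [0.6153, -0.1491, 0.1722]
tool_rot: [0.002, 0.081, 0.997, 0.001]
ft_force: [-0.5, -0.2, -0.3]
grip_width: 0.736
```

```bash
python3 - <<'E'
from m import *
c=camera('side');cr=(265,150,365,250);im=crop(c,cr,6)
box(c,im,.608,-.1472,.004,.004,-9.3,-.0495,.0495,-.037,.037,(0,0,255),cr,6)
box(c,im,.608,-.1472,.004,.046,-9.3,-.013,.034,-.021,.021,(255,255,0),cr,6)
cv2.imwrite('pics/s19.png',im)
print(topfit(c,(.618,-.15),.06,.036,.055,.046))
H=cv2.cvtColor(c['color'],cv2.COLOR_RGB2HSV)
E
```

```text
(np.int64(162), 0.0443, 'cent', array([ 0.6155, -0.1348]), array([ 0.6158, -0.1345,  0.0506,  0.0588]), -10.1)
```

View pics/s19.png

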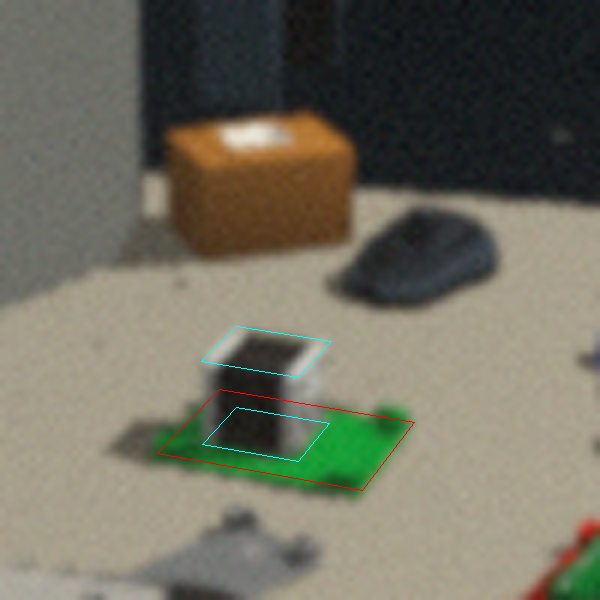

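```bash
python3 - <<'E'
from m import *
c=camera('top');cr=(195,225,240,280);im=crop(c,cr,12);cv2.imwrite('pics/t20.png',im)
for p in [(223,235),(231,256),(211.6,266),(203.6,247)]:
    w=world(c,p,.010)[0]; d=w[:2]-[.4407,.2221]; print(w.round(3),np.hypot(*d).round(4),np.degrees(np.arctan2(d[1],d[0])).round(1))
H=cv2.cvtColor(c['color'],cv2.COLOR_RGB2HSV).astype(int)
m=((H[...,0]>20)&(H[...,0]<34)&(H[...,1]>130)).astype(np.uint8)
m[:220]=0;m[290:]=0;m[:,:190]=0;m[:,245:]=0
rect(c,m,.004,'y')
u,v=np.meshgrid(np.arange(640),np.arange(400))
con=max(cv2.findContours(m,cv2.RETR_EXTERNAL,cv2.CHAIN_APPROX_NONE)[0],key=len).reshape(-1,2)
(x,y),r=cv2.minEnclosingCircle(world(c,con,.004)[:,:2].astype(np.float32));print(x,y,r)
print('motor',topfit(c,(.618,-.15),.06,.036,.055,.046))
E
```

```text
[0.488 0.202 0.01 ] 0.051 -23.0
[0.427 0.18  0.01 ] 0.0446 -108.5
[0.401 0.235 0.01 ] 0.0417 162.3
[0.456 0.258 0.01 ] 0.0385 67.0
y 884 cent [0.4406 0.2212] rect,yaw(long-y) [0.4422 0.2219 0.0941 0.0945] -2.6 px [217. 252.]
0.4409771263599396 0.22106260061264038 0.04832156375050545
motor (np.int64(8), 0.0466, 'cent', array([ 0.6366, -0.1619]), array([ 0.6378, -0.1591,  0.0029,  0.0264]), -15.5)
```

View pics/t20.png

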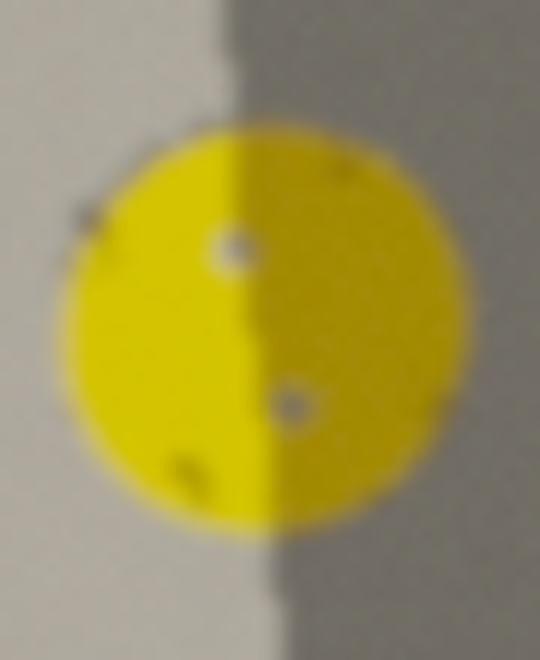

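```bash
python3 - <<'E'
from m import *
c=camera('top')
f=lambda p:(195+p[0]/12-.46,225+p[1]/12-.46)
C=np.array([.441,.2215])
for p in [(345,168),(435,400),(190,475),(100,245)]:
    w=world(c,f(p),.010)[0]; d=w[:2]-C; print(w.round(3),np.hypot(*d).round(4),np.degrees(np.arctan2(d[1],d[0])).round(1))
a,b=world(c,[f((232,250)),f((292,407))],.004); d=a-b;print('holes',((a+b)/2).round(4),np.hypot(d[0],d[1]),np.degrees(np.arctan2(d[1],d[0])))
E
```

```text
[0.477 0.201 0.01 ] 0.0416 -28.9
[0.421 0.18  0.01 ] 0.0455 -115.6
[0.406 0.238 0.01 ] 0.0385 154.2
[0.462 0.26  0.01 ] 0.0433 61.5
holes [0.4407 0.2225 0.004 ] 0.040527599427712335 20.4567691605567
```

```bash
python3 - <<'E'
from m import *
c=np.load('/tmp/top.npy',allow_pickle=True).item()
u,v,P=cloud(c)
for lo,hi in((.03,.14),(.14,.17),(.17,.4)):
  k=(P[:,2]>lo)&(P[:,2]<hi)&(P[:,1]>.2)&(P[:,1]<.4)&(P[:,0]>.48)&(P[:,0]<.7); print(lo,k.sum(),P[k][:,0].min().round(3),np.sort(P[k][:,0])[5:8].round(3),P[k][:,1].min().round(3))
plan([(.59,.0,.17),(.5887,.1273,.15)],8,18.5,4.5,.17)
E
```

```text
0.03 43 0.568 [0.569 0.569 0.569] 0.25
0.14 2424 0.557 [0.558 0.559 0.559] 0.231
0.17 2937 0.583 [0.585 0.585 0.585] 0.213
[[[8, 1.0, 2.9, 0.1, 0.001, 0.001, 0.109], [8, 1.3, 2.7, 0.1, 0.001, 0.001, 0.109], [8, 1.6, 2.6, 0.0, 0.001, 0.001, 0.108], [8, 1.9, 2.4, 0.1, 0.0, 0.001, 0.109], [8, 2.11, 2.13, 0.02, 0.0, 0.0, 0.108]]]
[[[8, 1.7, 1.9, 0.4, 0.001, 0.001, 0.109], [8, 1.9, 1.7, 0.4, 0.0, 0.0, 0.108], [8, 2.0, 1.5, 0.4, 0.001, 0.001, 0.109], [8, 2.2, 1.3, 0.4, 0.0, 0.0, 0.108], [8, 2.33, 1.1, 0.39, 0.001, 0.001, 0.109]]]
end [0.5887 0.1273 0.15  ] [ 0.948  0.317 -0.   ]
```

play_rows(rows=[[[8,1.0,2.9,0.1,0,0.001,0.109],[8,1.3,2.7,0.1,0,0,0.109],[8,1.6,2.6,0,0,0,0.108],[8,1.9,2.4,0.1,0,0,0.109],[8,2.1,2.1,0,0,0,0.108]]])

```text
time: 19.52
tool_pos: [0.5875, 0.0022, 0.1673]
tool_rot: [0.0, 0.356, 0.935, 0.001]
ft_force: [0.1, -0.2, -0.3]
grip_width: 0.876
```

play_rows(rows=[[[8,1.7,1.9,0.4,0,0,0.109],[8,1.9,1.7,0.4,0,0,0.108],[8,2.0,1.5,0.4,0,0,0.109],[8,2.2,1.3,0.4,0,0,0.108],[8,2.3,1.1,0.4,0,0,0.109]]])

```text
time: 20.15
tool_pos: [0.5855, 0.1334, 0.1436]
tool_rot: [-0.003, 0.6, 0.8, -0.002]
ft_force: [0.5, -0.6, -0.2]
grip_width: 0.879
```

```bash
python3 - <<'E'
from m import *
plan([(.5887,.1273,.10),(.5887,.1273,.085)],8,18.5,2)
c=camera('top');print('motor',topfit(c,(.618,-.15),.06,.036,.055,.046)); 
cr=(315,165,375,215);im=crop(c,cr,10)
box(c,im,.608,-.1472,.004,.004,-9.3,-.0495,.0495,-.037,.037,(0,0,255),cr,10)
box(c,im,.608,-.1472,.046,.046,-9.3,-.013,.034,-.021,.021,(255,255,0),cr,10)
cv2.imwrite('pics/t21.png',im)
cr=(285,225,330,260);im=crop(c,cr,10)
box(c,im,.4566,-.0334,.004,.004,-19,-.024,.024,-.046,.046,(255,0,0),cr,10)
box(c,im,.4566,-.0334,.022,.022,-19,-.008,.008,-.030,.030,(255,255,0),cr,10)
cv2.imwrite('pics/t21b.png',im)
E
```

```text
[[[8, -0.2, 0.1, 1.5, -0.001, -0.0, -0.008], [8, -0.2, 0.0, 1.4, -0.002, -0.001, -0.008], [8, -0.28, 0.06, 1.46, -0.001, -0.0, -0.008], [8, -0.0, 0.0, 0.7, -0.002, -0.001, -0.008], [8, -0.0, 0.0, 0.8, -0.001, -0.0, -0.008]]]
end [0.5887 0.1273 0.085 ] [ 0.948  0.317 -0.   ]
motor (np.int64(240), 0.0456, 'cent', array([ 0.6154, -0.149 ]), array([ 0.6145, -0.1488,  0.0416,  0.0499]), 80.8)
```

View pics/t21.png

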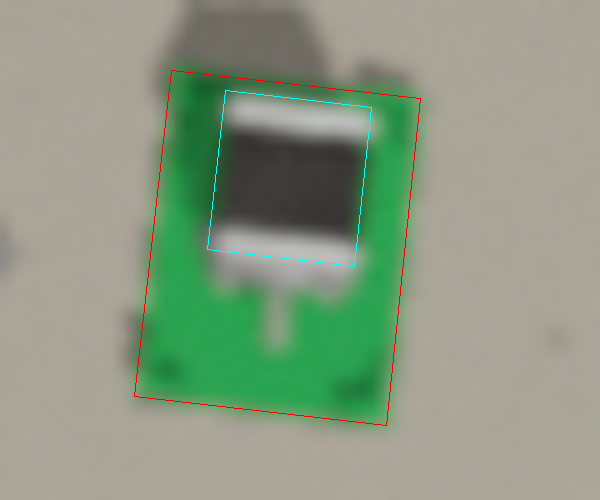

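View pics/t21b.png

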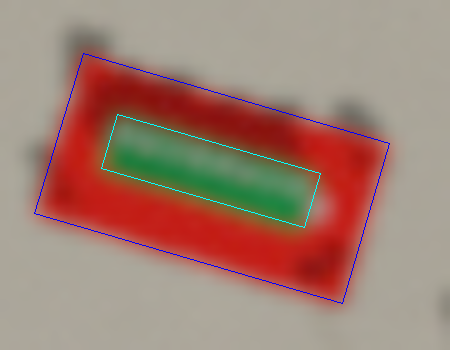

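play_rows(rows=[[[8,-0.2,0.1,1.5,0,0,-0.012],[8,-0.3,0.05,1.4,0,0,-0.012],[8,-0.18,0,1.4,0,0,-0.01],[8,0,0,0.7,0,0,-0.005],[8,0,0,0.5,0,0,0]]])

```text
time: 20.82
tool_pos: [0.5867, 0.1273, 0.0823]
tool_rot: [-0.005, 0.583, 0.812, -0.004]
ft_force: [0.1, 0.8, -0.5]
grip_width: 0.877
```

```bash
python3 - <<'E'
from m import *
plan([(.5887,.1273,.0375)],7.5,18.5,2)
c=camera('side');cr=(240,180,360,320);im=crop(c,cr,5)
t,_=tool()
box(c,im,.5887,.1273,.070,.070,18.5,-.0275,.0275,-.0275,.0275,(255,255,0),cr,5)
cv2.imwrite('pics/s22.png',im)
E
```

```text
[[[7.5, -0.0, 0.0, 0.9, -0.002, -0.001, 0.0], [7.5, -0.0, 0.1, 0.9, -0.003, -0.001, 0.001], [7.5, -0.0, 0.0, 0.9, -0.002, -0.001, 0.0], [7.5, -0.0, 0.1, 0.9, -0.003, -0.001, 0.001], [7.5, -0.08, 0.02, 0.87, -0.002, -0.001, 0.0]]]
end [0.5887 0.1273 0.0375] [ 0.948  0.318 -0.   ]
```

View pics/s22.png

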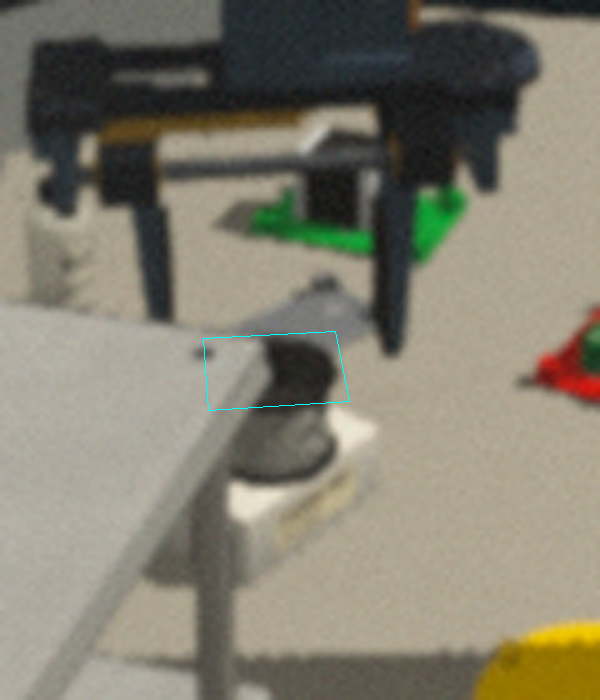

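play_rows(rows=[[[8,0,0.1,0.9,-0.003,0,0],[8,0,0.1,0.9,-0.003,0,0],[8,0,0,0.9,-0.002,0,0],[8,0,0,0.8,0,0,0],[7.5,0,0,0.7,0,0,0]]], force=20)

```text
time: 21.5
tool_pos: [0.5887, 0.1283, 0.0378]
tool_rot: [-0.003, 0.583, 0.812, 0.0]
ft_force: [0.1, 0.7, -0.1]
grip_width: 0.829
```

```bash
python3 - <<'E'
from m import *
print(state()['ft_force']);go((.5887,.1273,.037),18.5)
c=camera('side');cr=(240,180,360,320);im=crop(c,cr,5)
cv2.imwrite('pics/s23.png',im)
E
```

```text
[ 0.06582236  0.7128614  -0.08470581]
tcp [0.5887 0.1283 0.0378] shift_cm [-0.09 -0.03  0.08] rotvec [-0.002 -0.004  0.003] rotvec [ 0.007 -0.004 -3.139] j [ 0.19  0.52  1.73  0.01  0.9  -0.14]
```

View pics/s23.png

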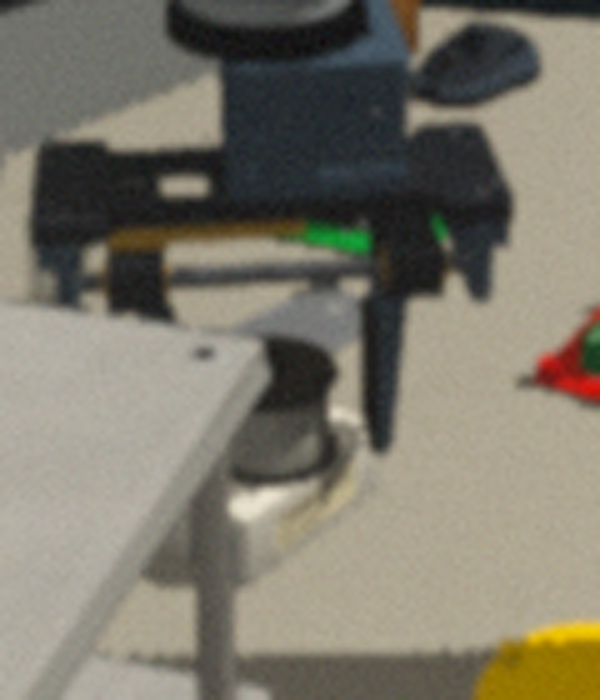

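play_rows(rows=[[[6.8,-0.06,0,0,0,-0.003,0],[6.2,0,0,0,0,0,0],[5,0,0,0,0,0,0],[5,0,0,0,0,0,0],[5,0,0,0,0,0,0]]])

```text
time: 22.18
tool_pos: [0.5888, 0.1277, 0.0372]
tool_rot: [-0.001, 0.583, 0.812, -0.001]
ft_force: [0.9, -0.4, -1.7]
grip_width: 0.556
```

play_rows(rows=[[[5,0,0,0,0,0,0],[5,0,0,-0.5,0,0,0],[5,0,0,-0.8,0,0,0],[5,0,0,-1,0,0,0],[5,0,0,-1,0,0,0]]], force=25)

```text
time: 22.8
tool_pos: [0.5878, 0.1274, 0.0713]
tool_rot: [-0.002, 0.583, 0.812, -0.002]
ft_force: [0.2, -0.7, -1.6]
grip_width: 0.551
```

```bash
python3 - <<'E'
from m import *
s=state();print(s['grip_width']*9.12,s['ft_force'])
c=camera('side');cr=(240,180,360,320);im=crop(c,cr,5)
cv2.imwrite('pics/s24.png',im)
plan([(.57,.12,.13),(.53,.12,.16)],5,18.5,4)
E
```

```text
5.023930020470806 [ 0.24025342 -0.65028895 -1.62288483]
[[[5, -0.0, -0.7, -1.9, -0.001, -0.0, 0.001], [5, -0.1, -0.7, -1.9, -0.001, -0.0, 0.0], [5, -0.02, -0.64, -1.91, -0.0, -0.0, 0.001], [5, 0.6, -1.9, -1.5, -0.001, -0.001, 0.0], [5, 0.68, -1.89, -1.5, -0.0, -0.0, 0.001]]]
end [0.53 0.12 0.16] [ 0.948  0.317 -0.   ]
```

View pics/s24.png

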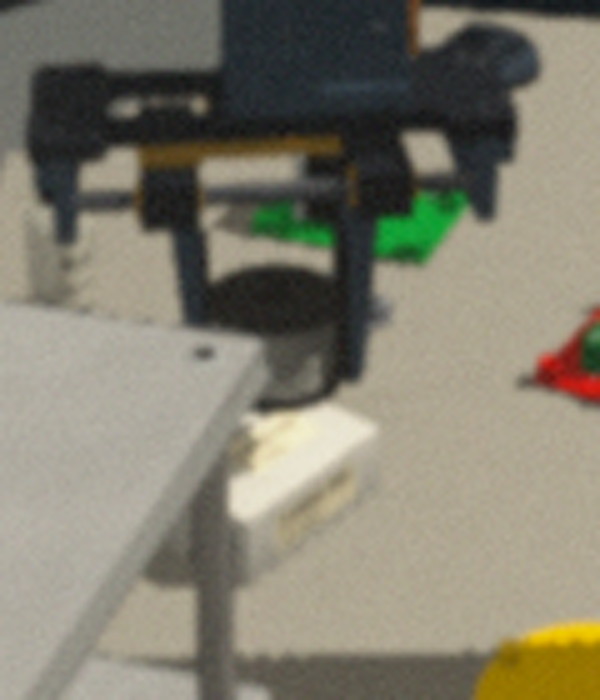

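play_rows(rows=[[[4.3,0,0,0,0,0,0],[4.3,0,0,0,0,0,0],[4.3,0,0,0,0,0,0],[4.3,0,0,0,0,0,0],[4.3,0,0,-0.5,0,0,0]]], force=25)

```text
time: 23.48
tool_pos: [0.588, 0.1275, 0.0775]
tool_rot: [-0.002, 0.583, 0.812, -0.002]
ft_force: [-0.4, 0.2, -1.7]
grip_width: 0.551
```

```bash
python3 - <<'E'
from m import *
s=state();print(s['grip_width']*9.12,s['ft_force'])
c=camera('side');cr=(250,190,350,290);im=crop(c,cr,7)
cv2.imwrite('pics/s25.png',im)
plan([(.57,.12,.13),(.53,.12,.16)],4.3,18.5,4)
E
```

```text
5.023166152818082 [-0.37005892  0.24391073 -1.7096858 ]
[[[4.3, -0.0, -0.7, -1.7, -0.001, -0.0, 0.001], [4.3, -0.1, -0.7, -1.7, -0.001, -0.0, 0.0], [4.3, -0.02, -0.63, -1.75, -0.0, -0.0, 0.001], [4.3, 0.6, -1.9, -1.5, -0.001, -0.001, 0.0], [4.3, 0.68, -1.89, -1.49, -0.0, -0.0, 0.001]]]
end [0.53 0.12 0.16] [ 0.948  0.317 -0.   ]
```

View pics/s25.png

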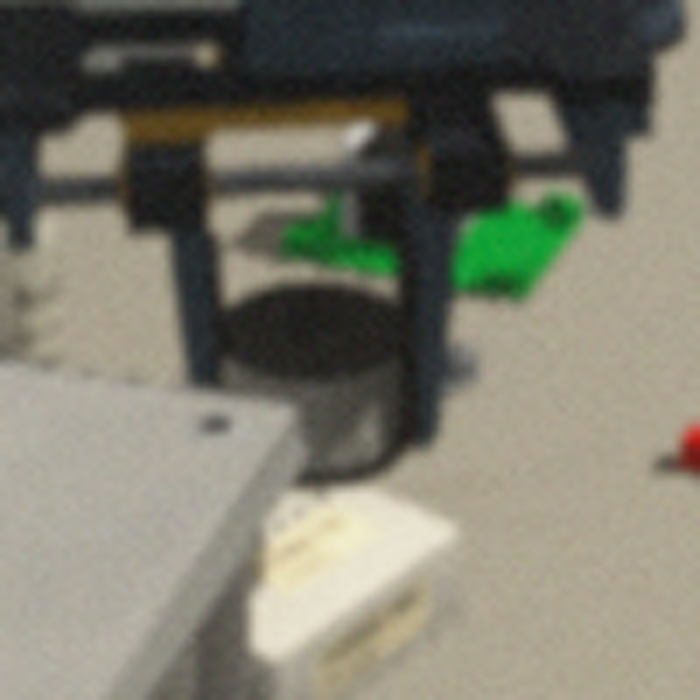

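play_rows(rows=[[[4.3,0,-0.7,-1.7,0,0,0],[4.3,0,-0.7,-1.7,0,0,0],[4.3,0,-0.7,-1.7,0,0,0],[4.3,0.6,-1.9,-1.0,0,0,0],[4.3,0.6,-1.9,-0.8,0,0,0]]])

```text
time: 24.15
tool_pos: [0.5279, 0.1194, 0.1548]
tool_rot: [0.0, 0.583, 0.812, 0.001]
ft_force: [0.5, 0.6, -1.4]
grip_width: 0.546
```

```bash
python3 - <<'E'
from m import *
s=state();print(s['grip_width']*9.12,s['ft_force'])
plan([(.47,.17,.14),(.441,.222,.10)],4.3,18.5,4)
c=camera('top');print('fuse',topfit(c,(.59,.126),.08,.024,.042,.032))
H=cv2.cvtColor(c['color'],cv2.COLOR_RGB2HSV).astype(int)
E
```

```text
4.981608014582039 [ 0.45055653  0.58476069 -1.39547956]
[[[4.3, 2.2, -1.3, 0.5, 0.0, -0.0, 0.0], [4.3, 2.2, -1.3, 0.5, 0.0, -0.0, 0.001], [4.3, 2.24, -1.27, 0.48, 0.0, -0.0, 0.0], [4.3, 2.9, -0.5, 2.0, 0.001, -0.0, 0.001], [4.3, 2.95, -0.6, 2.01, 0.0, -0.001, 0.0]]]
end [0.441 0.222 0.1  ] [0.948 0.317 0.   ]
fuse (np.int64(155), 0.0328, 'cent', array([0.5852, 0.0978]), array([0.5825, 0.0959, 0.0315, 0.0618]), 89.0)
```

play_rows(rows=[[[4.3,2.2,-1.3,0.5,0,0,0],[4.3,2.2,-1.3,0.5,0,0,0],[4.3,2.2,-1.3,0.5,0,0,0],[4.3,2.8,-0.5,1.5,0,0,0],[4.3,2.8,-0.5,1.5,0,0,0]]])

```text
time: 24.82
tool_pos: [0.4404, 0.2209, 0.1175]
tool_rot: [0.004, 0.585, 0.811, 0.006]
ft_force: [0.4, 0.4, -2.7]
grip_width: 0.551
```

```bash
python3 - <<'E'
from m import *
s=state();print(s['grip_width']*9.12,s['ft_force'])
plan([(.441,.222,.04)],4.3,18.5,2)
c=camera('side');cr=(310,210,430,350);im=crop(c,cr,5);cv2.imwrite('pics/s26.png',im)
c=camera('top');print('fuse',topfit(c,(.59,.126),.08,.024,.042,.032));cr=(190,150,290,250);im=crop(c,cr,6);cv2.imwrite('pics/t26.png',im)
E
```

```text
5.02701119221677 [ 0.43973223  0.41344661 -2.67524132]
[[[4.3, 0.0, -0.0, 1.5, 0.003, -0.0, -0.0], [4.3, 0.0, 0.0, 1.6, 0.003, -0.0, -0.0], [4.3, 0.0, 0.0, 1.5, 0.002, -0.0, -0.001], [4.3, 0.0, 0.0, 1.6, 0.003, -0.0, -0.0], [4.3, 0.07, 0.03, 1.55, 0.002, -0.001, -0.001]]]
end [0.441 0.222 0.04 ] [0.948 0.318 0.   ]
fuse (np.int64(573), 0.0327, 'cent', array([0.5907, 0.1266]), array([0.5905, 0.1263, 0.0561, 0.0859]), -26.5)
```

View pics/s26.png

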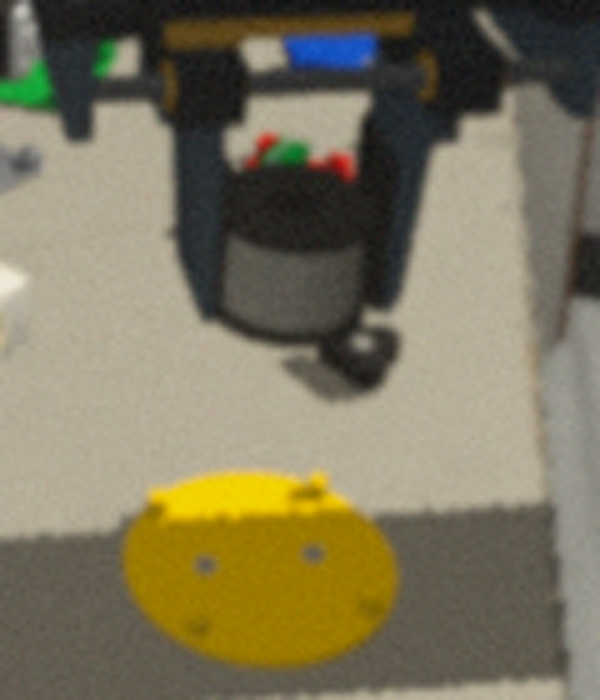

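View pics/t26.png

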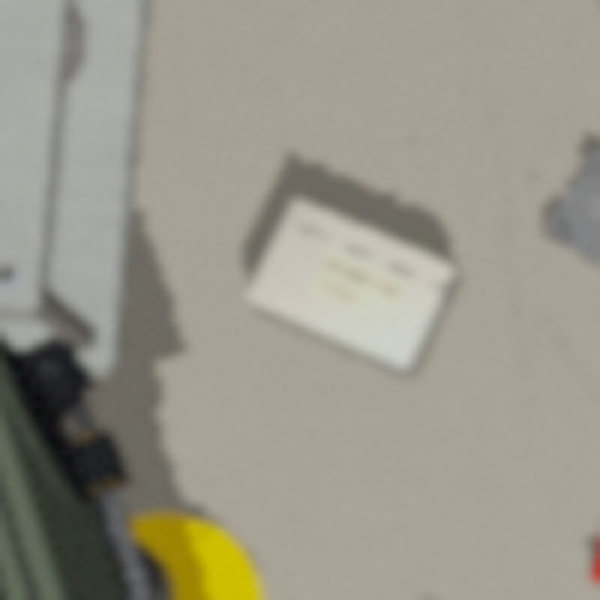

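play_rows(rows=[[[4.3,0,0,1.6,0.003,0,0],[4.3,0,0,1.6,0.003,0,0],[4.3,0,0,1.6,0.003,0,0],[4.3,0,0,1.6,0.003,0,0],[4.3,0,0,1.5,0,0,0]]])

```text
time: 25.55
tool_pos: [0.4431, 0.2195, 0.0363]
tool_rot: [0.001, 0.585, 0.811, 0.002]
ft_force: [0.3, -0.8, -2.3]
grip_width: 0.553
```

```bash
python3 - <<'E'
from m import *
s=state();print(s['grip_width']*9.12,s['ft_force'])
plan([(.441,.222,.01)],4.3,18.5,2)
c=camera('side');cr=(310,250,430,350);im=crop(c,cr,6)
box(c,im,.441,.222,.004,.004,18.5,-.049,.049,-.049,.049,(0,0,255),cr,6)
t,_=tool();box(c,im,t[0],t[1],t[2]-.005,t[2]+.033,18.5,-.0275,.0275,-.0275,.0275,(255,255,0),cr,6)
cv2.imwrite('pics/s27.png',im)
E
```

```text
5.041820281644931 [ 0.31132063 -0.78837048 -2.28233312]
[[[4.3, 0.1, -0.0, 0.5, 0.001, -0.0, -0.0], [4.3, 0.1, -0.0, 0.5, 0.001, -0.0, -0.0], [4.3, 0.0, -0.0, 0.5, 0.001, -0.0, -0.0], [4.3, 0.1, -0.1, 0.6, 0.001, -0.0, -0.001], [4.3, 0.0, -0.02, 0.53, 0.0, -0.001, -0.0]]]
end [0.441 0.222 0.01 ] [0.948 0.317 0.   ]
```

View pics/s27.png

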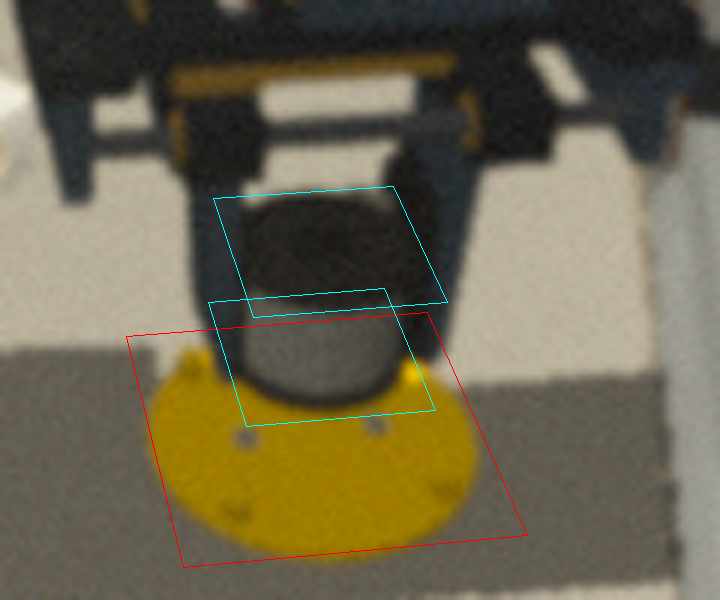

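play_rows(rows=[[[4.3,0.1,-0.1,0.6,0,0,0],[4.3,0.1,0,0.6,0,0,0],[4.3,0.05,0,0.5,0,0,0],[4.3,0,0,0.4,0,0,0],[4.3,0,0,0.2,0,0,0]]])

```text
time: 26.22
tool_pos: [0.4416, 0.2204, 0.0109]
tool_rot: [0.001, 0.585, 0.811, 0.001]
ft_force: [0.7, 0.0, -3.6]
grip_width: 0.552
```

```bash
python3 - <<'E'
from m import *
s=state();print(s['grip_width']*9.12,s['ft_force']);go((.441,.222,.0095),18.5)
c=camera('side');cr=(310,250,430,350);im=crop(c,cr,6)
t,_=tool();box(c,im,.441,.222,.004,.042,18.5,-.0275,.0275,-.0275,.0275,(255,255,0),cr,6)
cv2.imwrite('pics/s28.png',im)
E
```

```text
5.03371721493074 [ 0.69913474  0.02108205 -3.6286985 ]
tcp [0.4416 0.2204 0.0109] shift_cm [ 0.17 -0.01  0.14] rotvec [ 0.003 -0.    -0.003] rotvec [-0.    -0.004  3.139] j [ 0.44  0.42  2.02 -0.    0.7   0.12]
```

View pics/s28.png

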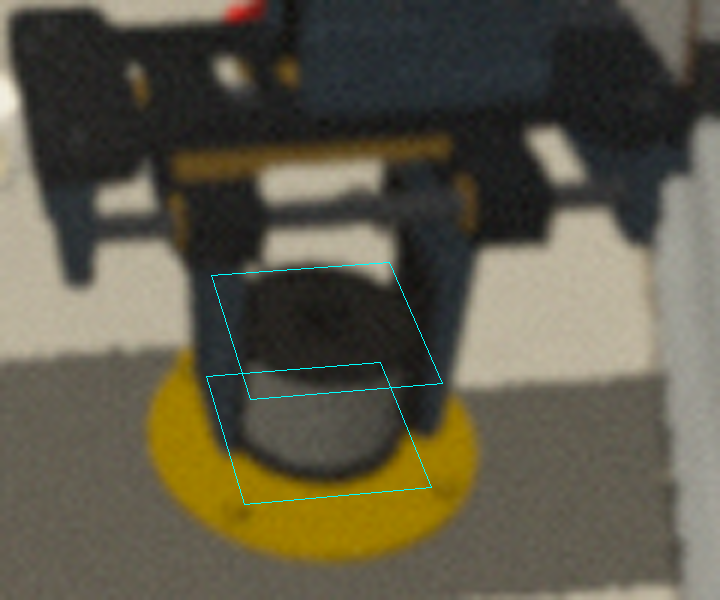

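play_rows(rows=[[[4.3,0.15,0,0.05,0,0,0],[4.3,0.05,0,0.07,0,0,0],[4.3,0,0,0.08,0,0,0],[4.3,0,0,0.08,0,0,0],[4.3,0,0,0.05,0,0,0]]])

```text
time: 26.9
tool_pos: [0.4414, 0.2228, 0.0091]
tool_rot: [0.001, 0.585, 0.811, 0.002]
ft_force: [-1.1, -0.6, 4.4]
grip_width: 0.552
```

play_rows(rows=[[[5.5,0,0,0,0,0,0],[6.2,0,0,0,0,0,0],[7,0,0,0,0,0,0],[7.2,0,0,0,0,0,0],[7.2,0,0,0,0,0,0]]])

```text
time: 27.52
tool_pos: [0.4422, 0.2231, 0.009]
tool_rot: [0.002, 0.585, 0.811, 0.003]
ft_force: [0.2, 0.6, 0.4]
grip_width: 0.789
```

```bash
python3 - <<'E'
from m import *
s=state();print(s['grip_width']*9.12,s['ft_force'])
c=camera('side');cr=(310,250,430,350);im=crop(c,cr,6)
cv2.imwrite('pics/s29.png',im)
E
```

```text
7.191164751488681 [0.24996546 0.58497826 0.40615532]
```

View pics/s29.png

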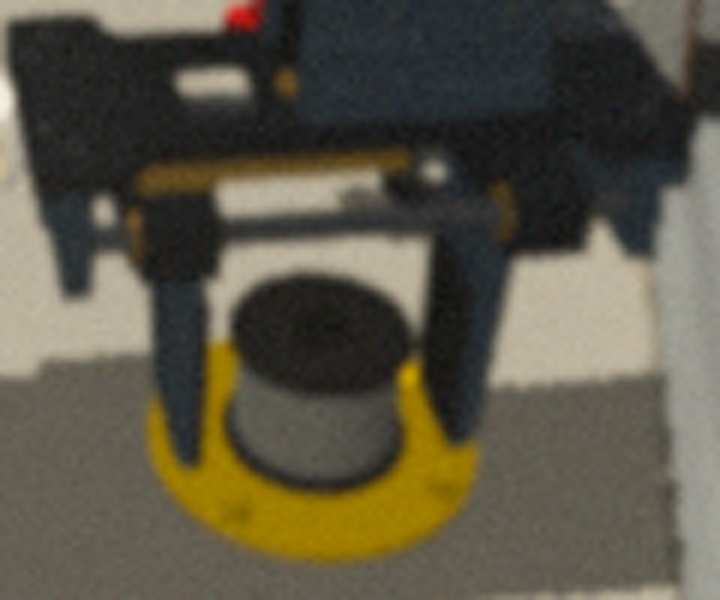

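Clean release. Raise slowly straight up.

play_rows(rows=[[[7.2,0,0,-0.8,0,0,0],[7.2,0,0,-1.5,0,0,0],[7.2,0,0,-2.5,0,0,0],[7.2,0,0,-3,0,0,0],[7.2,0,0,-4,0,0,0]]])

```text
time: 28.2
tool_pos: [0.4397, 0.2219, 0.1294]
tool_rot: [0.0, 0.585, 0.811, -0.0]
ft_force: [1.5, 0.5, -0.5]
grip_width: 0.788
```

```bash
python3 - <<'E'
from m import *
plan([(.50,.15,.15),(.5905,.1263,.13)],8,-26.5,4.5,.17)
E
```

```text
[[[8, -1.7, 0.7, -0.4, -0.0, 0.0, 0.078], [8, -1.7, 0.8, -0.4, -0.0, 0.0, 0.078], [8, -1.6, 1.0, -0.4, -0.0, 0.0, 0.078], [8, -1.6, 1.1, -0.4, -0.0, 0.0, 0.078], [8, -1.44, 1.15, -0.46, -0.0, 0.0, 0.078]]]
[[[8, -0.3, 1.8, 0.4, -0.0, 0.0, 0.079], [8, -0.2, 1.9, 0.4, -0.0, 0.0, 0.078], [8, -0.1, 1.9, 0.4, -0.0, 0.0, 0.079], [8, 0.1, 1.9, 0.4, -0.0, 0.0, 0.078], [8, 0.23, 1.8, 0.4, -0.0, 0.0, 0.079]]]
end [0.5905 0.1263 0.13  ] [ 0.895 -0.446 -0.   ]
```

play_rows(rows=[[[8,-1.7,0.7,-0.4,0,0,0.078],[8,-1.7,0.8,-0.4,0,0,0.078],[8,-1.6,1.0,-0.4,0,0,0.078],[8,-1.6,1.1,-0.4,0,0,0.078],[8,-1.4,1.2,-0.4,0,0,0.078]]])

```text
time: 28.82
tool_pos: [0.503, 0.1498, 0.1571]
tool_rot: [0.002, 0.735, 0.678, 0.005]
ft_force: [0.2, -0.7, -0.0]
grip_width: 0.878
```

play_rows(rows=[[[8,-0.3,1.8,0.4,0,0,0.079],[8,-0.2,1.9,0.4,0,0,0.078],[8,-0.1,1.9,0.4,0,0,0.079],[8,0.1,1.9,0.4,0,0,0.078],[8,0.2,1.6,0.4,0,0,0.06]]])

```text
time: 29.45
tool_pos: [0.5941, 0.1235, 0.1414]
tool_rot: [0.002, 0.852, 0.524, 0.007]
ft_force: [0.5, 1.0, -0.6]
grip_width: 0.876
```

```bash
python3 - <<'E'
from m import *
plan([(.5905,.1263,.06),(.5905,.1263,.05)],8,-26.5,2)
c=camera('top')
cr=(195,225,240,280);im=crop(c,cr,9);
box(c,im,.441,.222,.004,.004,18.5,-.049,.049,-.049,.049,(0,0,255),cr,9)
box(c,im,.441,.222,.042,.042,18.5,-.0275,.0275,-.0275,.0275,(255,255,0),cr,9)
cv2.imwrite('pics/t30.png',im)
print(topfit(c,(.441,.222),.04,.034,.05,.042))
E
```

```text
[[[8, 0.0, -0.1, 0.9, 0.001, -0.001, -0.001], [8, 0.0, -0.1, 0.9, 0.001, -0.001, -0.001], [8, 0.0, -0.0, 0.9, 0.001, -0.001, -0.0], [8, 0.0, -0.1, 0.9, 0.001, -0.001, -0.001], [8, 0.0, -0.0, 0.9, 0.001, -0.001, -0.0]]]
[[[8, 0.0, -0.1, 0.9, 0.001, -0.001, -0.001], [8, 0.0, -0.0, 0.9, 0.001, -0.001, -0.0], [8, 0.0, -0.0, 0.9, 0.001, -0.001, -0.001], [8, 0.04, -0.1, 0.94, 0.001, -0.001, -0.0], [8, -0.01, 0.0, 1.0, 0.001, -0.002, -0.001]]]
end [0.5905 0.1263 0.05  ] [ 0.895 -0.446  0.   ]Traceback (most recent call last):
  File "<stdin>", line 8, in <module>
  File "m.py", line 20, in topfit
    Q=world(c,np.c_[u[k],v[k]],z)[:,:2]
      ~~~~~^^^^^^^^^^^^^^^^^^^^^^
  File "h.py", line 6, in world
    u=cv2.undistortPoints(px.reshape(-1,1,2),K,np.array(c['dist_coeffs'],float)).reshape(-1,2)
      ~~~~~~~~~~~~~~~~~~~^^^^^^^^^^^^^^^^^^^^^^^^^^^^^^^^^^^^^^^^^^^^^^^^^^^^^^^
cv2.error: OpenCV(4.12.0) /io/opencv/modules/calib3d/src/undistort.dispatch.cpp:347: error: (-215:Assertion failed) CV_IS_MAT(_src) && CV_IS_MAT(_dst) && (_src->rows == 1 || _src->cols == 1) && (_dst->rows == 1 || _dst->cols == 1) && _src->cols + _src->rows - 1 == _dst->rows + _dst->cols - 1 && (CV_MAT_TYPE(_src->type) == CV_32FC2 || CV_MAT_TYPE(_src->type) == CV_64FC2) && (CV_MAT_TYPE(_dst->type) == CV_32FC2 || CV_MAT_TYPE(_dst->type) == CV_64FC2) in function 'cvUndistortPointsInternal'
```

View pics/t30.png

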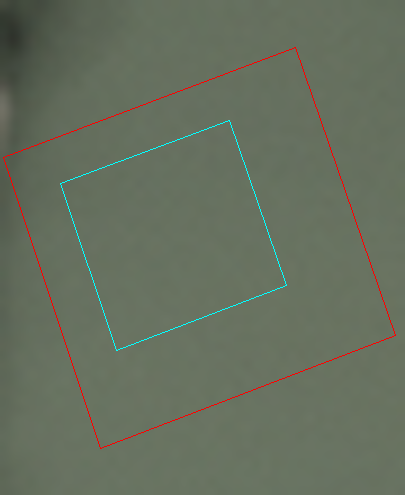

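play_rows(rows=[[[8,0,-0.2,1.5,0.003,-0.003,0],[8,0,-0.15,1.6,0.003,-0.003,0],[8,0,-0.1,1.6,0,0,0],[8,0,0,1.6,0,0,0],[8,0,0,1.2,0,0,0]]])

```text
time: 30.12
tool_pos: [0.5899, 0.1259, 0.0613]
tool_rot: [0.001, 0.851, 0.524, 0.003]
ft_force: [0.8, -0.5, 0.1]
grip_width: 0.877
```

```bash
python3 - <<'E'
from m import *
plan([(.5905,.1263,.012)],8,-26.5,2)
c=camera('side');cr=(240,200,400,340);im=crop(c,cr,5)
cv2.imwrite('pics/s31.png',im)
E
```

```text
[[[8, 0.0, 0.0, 1.0, 0.001, -0.001, -0.001], [8, 0.0, 0.0, 1.0, 0.001, -0.001, -0.001], [8, 0.0, 0.0, 1.0, 0.001, -0.001, -0.001], [8, 0.0, 0.0, 1.0, 0.0, -0.0, -0.001], [8, 0.05, 0.03, 0.93, 0.001, -0.001, -0.0]]]
end [0.5905 0.1262 0.012 ] [ 0.895 -0.446 -0.   ]
```

View pics/s31.png

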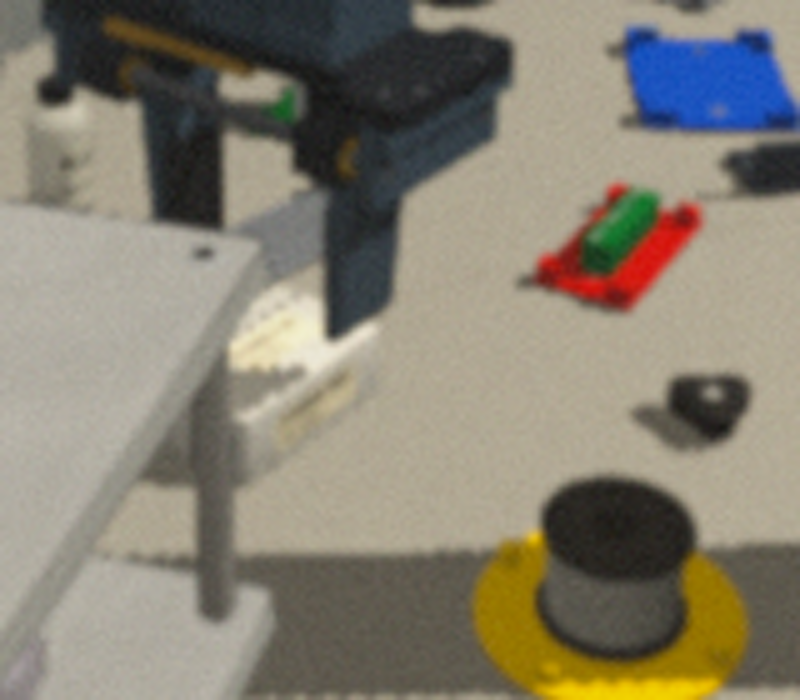

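play_rows(rows=[[[8,0,0,1.0,0,0,0],[8,0.05,0,1.0,0,0,0],[8,0,0,1.0,0,0,0],[8,0,0,1.0,0,0,0],[8,0,0,0.8,0,0,0]]])

```text
time: 30.8
tool_pos: [0.5903, 0.1263, 0.0093]
tool_rot: [0.0, 0.851, 0.524, 0.002]
ft_force: [-0.3, 0.1, 0.9]
grip_width: 0.881
```

```bash
python3 - <<'E'
from m import *
print(state()['ft_force']);go((.5905,.1263,.010),-26.5)
c=camera('side');cr=(240,200,360,320);im=crop(c,cr,6)
cv2.imwrite('pics/s32.png',im)
E
```

```text
[-0.29442295  0.09203898  0.8724654 ]
tcp [0.5903 0.1263 0.0093] shift_cm [ 0.01  0.02 -0.07] rotvec [ 0.003 -0.004 -0.004] rotvec [-0.006 -0.005  3.137] j [0.19 0.55 1.76 0.   0.83 0.66]
```

View pics/s32.png

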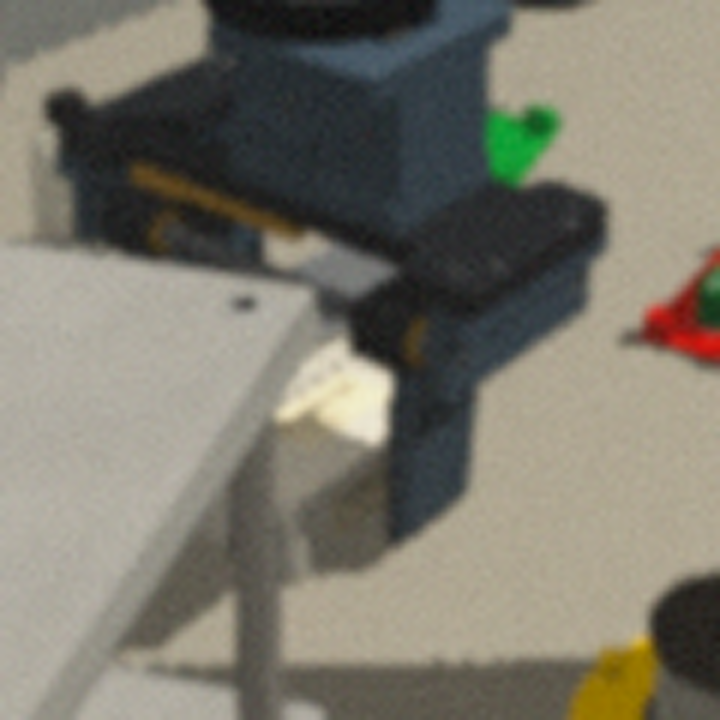

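play_rows(rows=[[[7,0,0,0,0,0,0],[6.3,0,0,0,0,0,0],[4.9,0,0,0,0,0,0],[4.9,0,0,0,0,0,0],[4.9,0,0,0,0,0,0]]], force=20)

```text
time: 31.48
tool_pos: [0.5902, 0.1263, 0.0089]
tool_rot: [0.0, 0.851, 0.524, 0.002]
ft_force: [-0.1, 0.1, -0.4]
grip_width: 0.604
```

play_rows(rows=[[[4.9,0,0,0,0,0,0],[4.9,0,0,-0.8,0,0,0],[4.9,0,0,-1.2,0,0,0],[4.9,0,-0.2,-1.5,0,0,0],[4.9,0,-0.2,-1.5,0,0,0]]])

```text
time: 32.1
tool_pos: [0.586, 0.128, 0.0619]
tool_rot: [0.0, 0.852, 0.524, 0.002]
ft_force: [0.2, -0.3, -0.4]
grip_width: 0.601
```

```bash
python3 - <<'E'
from m import *
s=state();print(s['grip_width']*9.12,s['ft_force'])
c=camera('side');cr=(240,180,360,320);im=crop(c,cr,5)
cv2.imwrite('pics/s33.png',im)
# blue tray
plan([(.52,.05,.13),(.50,-.05,.15)],4.9,-10,4)
E
```

```text
5.482612231501547 [ 0.21088913 -0.32882482 -0.38860606]
[[[4.9, -2.0, -0.5, -1.3, 0.001, -0.0, -0.029], [4.9, -2.0, -0.5, -1.3, 0.001, -0.001, -0.029], [4.9, -2.0, -0.6, -1.3, 0.001, -0.0, -0.029], [4.9, -1.9, -0.7, -1.4, 0.0, -0.001, -0.029], [4.9, -1.93, -0.71, -1.35, 0.001, -0.0, -0.029]]]
[[[4.9, -2.0, 0.3, -0.4, 0.0, -0.001, -0.029], [4.9, -2.0, 0.2, -0.4, 0.001, -0.0, -0.03], [4.9, -2.1, 0.1, -0.4, 0.0, -0.001, -0.029], [4.9, -2.0, 0.1, -0.4, 0.001, -0.0, -0.03], [4.9, -2.06, -0.03, -0.41, 0.0, -0.001, -0.029]]]
end [ 0.5  -0.05  0.15] [ 0.985 -0.174  0.   ]
```

View pics/s33.png

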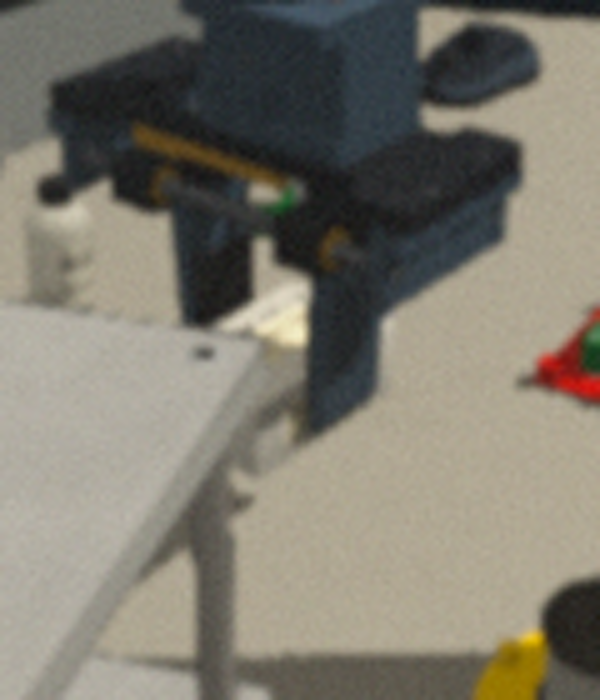

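```bash
python3 - <<'E'
from m import *
plan([(.54,.06,.12),(.43,-.20,.13)],4.9,9.4,5)
E
```

```text
[[[4.9, -2.7, -0.4, -1.9, 0.001, -0.0, -0.063], [4.9, -2.7, -0.5, -1.9, 0.001, -0.0, -0.063], [4.9, -2.71, -0.72, -1.84, 0.001, -0.0, -0.063], [4.9, -4.0, -0.5, -0.2, 0.001, -0.001, -0.063], [4.9, -4.0, -0.7, -0.2, 0.001, -0.0, -0.063]]]
[[[4.9, -3.9, -1.0, -0.1, 0.0, -0.001, -0.063], [4.9, -3.8, -1.2, -0.1, 0.001, -0.0, -0.063], [4.9, -3.8, -1.5, -0.2, 0.0, -0.001, -0.063], [4.9, -3.6, -1.7, -0.1, 0.001, -0.0, -0.063], [4.9, -3.54, -1.98, -0.18, 0.0, -0.001, -0.064]]]
end [ 0.43 -0.2   0.13] [0.987 0.163 0.   ]
```

play_rows(rows=[[[4.9,-2.0,-0.4,-1.9,0,0,-0.063],[4.9,-2.7,-0.5,-1.9,0,0,-0.063],[4.9,-2.7,-0.7,-1.8,0,0,-0.063],[4.9,-4.0,-0.5,-0.2,0,0,-0.063],[4.9,-4.0,-0.7,-0.2,0,0,-0.063]]])

```text
time: 32.78
tool_pos: [0.5128, -0.0098, 0.1285]
tool_rot: [0.004, 0.753, 0.657, 0.006]
ft_force: [1.0, -0.9, -0.3]
grip_width: 0.604
```

play_rows(rows=[[[4.9,-3.9,-1.0,-0.1,0,0,-0.063],[4.9,-3.8,-1.2,-0.1,0,0,-0.063],[4.9,-3.8,-1.5,-0.2,0,0,-0.063],[4.9,-3.6,-1.7,-0.1,0,0,-0.063],[4.9,-2.8,-1.4,-0.1,0,0,-0.063]]])

```text
time: 33.4
tool_pos: [0.4399, -0.1943, 0.1367]
tool_rot: [0.008, 0.637, 0.771, 0.007]
ft_force: [1.1, 0.1, 0.0]
grip_width: 0.6
```

```bash
python3 - <<'E'
from m import *
s=state();print(s['grip_width']*9.12)
plan([(.4202,-.235,.09),(.4202,-.235,.05)],4.9,9.4,3)
c=camera('top');cr=(190,170,340,290);im=crop(c,cr,5)
box(c,im,.441,.222,.004,.004,18.5,-.049,.049,-.049,.049,(0,0,255),cr,5)
box(c,im,.441,.222,.042,.042,18.5,-.0275,.0275,-.0275,.0275,(255,255,0),cr,5)
cv2.imwrite('pics/t34.png',im)
print(topfit(c,(.441,.222),.04,.034,.05,.042))
c=camera('side');cr=(300,150,420,270);im=crop(c,cr,5);cv2.imwrite('pics/s34.png',im)
E
```

```text
5.475377754189232
[[[4.9, -1.2, -0.9, 1.5, 0.004, 0.001, 0.005], [4.9, -1.2, -0.9, 1.6, 0.004, 0.0, 0.005], [4.9, -1.23, -0.96, 1.53, 0.004, 0.001, 0.005], [4.9, 0.0, -0.0, 2.0, 0.004, 0.0, 0.006], [4.9, 0.01, -0.02, 2.0, 0.004, 0.001, 0.005]]]
end [ 0.4202 -0.235   0.05  ] [0.987 0.164 0.   ]
(np.int64(282), 0.0426, 'cent', array([0.4399, 0.2224]), array([0.4398, 0.2225, 0.0499, 0.0531]), -2.6)
```

View pics/t34.png

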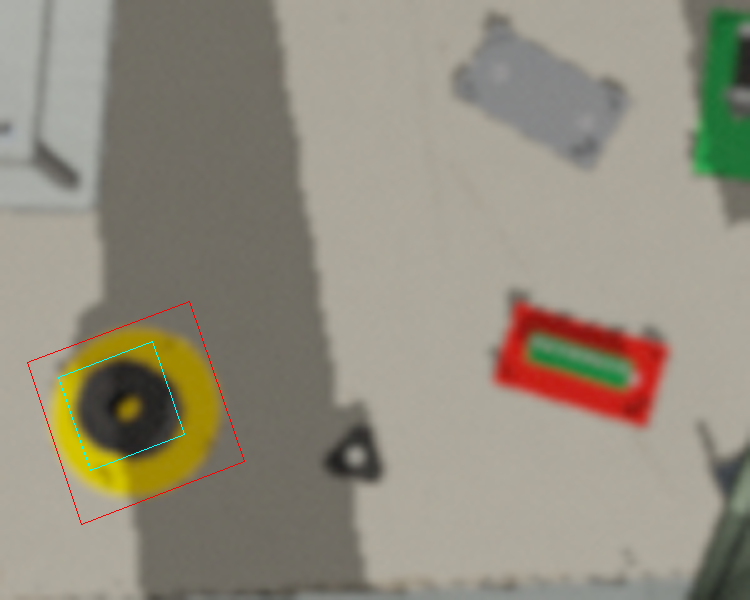

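View pics/s34.png

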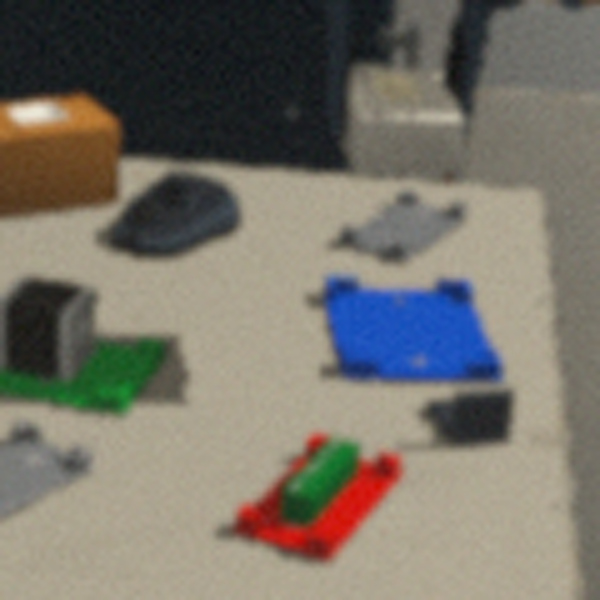

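play_rows(rows=[[[4.9,-1.2,-0.9,1.5,0.004,0,0.005],[4.9,-1.2,-0.9,1.6,0.004,0,0.005],[4.9,-1.0,-0.8,1.5,0.004,0,0.005],[4.9,0,0,1.5,0.003,0,0.005],[4.9,0,0,1.2,0,0,0]]])

```text
time: 34.12
tool_pos: [0.4209, -0.2338, 0.0594]
tool_rot: [0.003, 0.646, 0.763, 0.001]
ft_force: [-0.2, 0.2, -1.6]
grip_width: 0.602
```

```bash
python3 - <<'E'
from m import *
s=state();print(s['grip_width']*9.12)
plan([(.4202,-.235,.03),(.4202,-.235,.02)],4.9,9.4,3)
c=camera('side');cr=(330,160,430,250);im=crop(c,cr,7)
box(c,im,.4202,-.235,.004,.004,9.4,-.0435,.0435,-.0585,.0585,(0,0,255),cr,7)
t,_=tool();box(c,im,t[0],t[1],t[2]-.009,t[2]+.023,9.4,-.0275,.0275,-.0425,.0425,(0,255,255),cr,7)
cv2.imwrite('pics/s35.png',im)
E
```

```text
5.488631825799741
[[[4.9, -0.0, -0.0, 1.0, 0.001, 0.001, 0.0], [4.9, -0.1, -0.0, 1.0, 0.001, 0.001, 0.0], [4.9, -0.0, -0.1, 0.94, 0.001, 0.001, 0.0], [4.9, -0.0, 0.0, 0.5, 0.001, 0.0, 0.001], [4.9, -0.0, 0.0, 0.5, 0.001, 0.001, 0.0]]]
end [ 0.4202 -0.235   0.02  ] [0.987 0.164 0.   ]
```

View pics/s35.png

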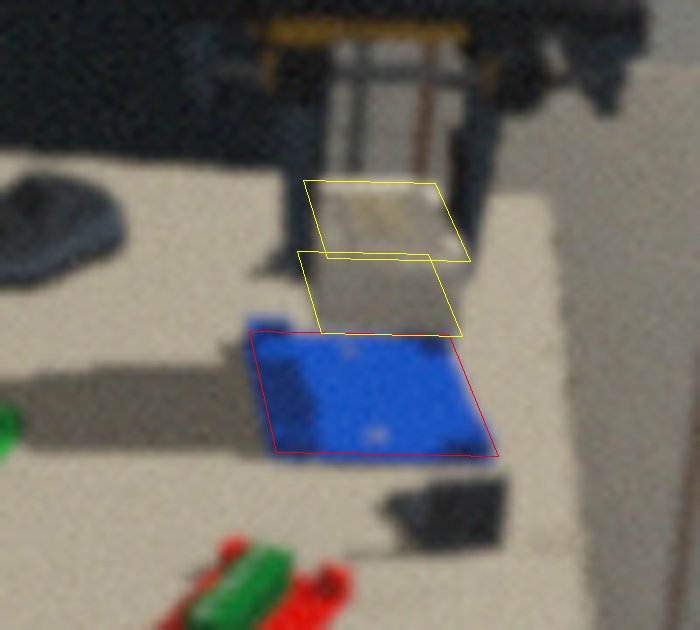

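play_rows(rows=[[[4.9,0,0,1.0,0,0,0],[4.9,0,0,1.0,0,0,0],[4.9,0,0,0.9,0,0,0],[4.9,0,0,0.6,0,0,0],[4.9,0,0,0.4,0,0,0]]])

```text
time: 34.8
tool_pos: [0.4211, -0.2327, 0.0167]
tool_rot: [0.002, 0.646, 0.764, 0.001]
ft_force: [0.3, -0.8, 0.2]
grip_width: 0.599
```

```bash
python3 - <<'E'
from m import *
s=state();print(s['grip_width']*9.12,s['ft_force']);go((.4202,-.2335,.0135),9.4)
c=camera('side');cr=(330,160,430,250);im=crop(c,cr,7)
box(c,im,.4202,-.235,.004,.036,9.4,-.0275,.0275,-.0425,.0425,(0,255,255),cr,7)
cv2.imwrite('pics/s36.png',im)
E
```

```text
5.462838119141779 [ 0.34092519 -0.80972958  0.22520948]
tcp [ 0.4211 -0.2327  0.0167] shift_cm [-0.06 -0.11  0.32] rotvec [0.004 0.002 0.003] rotvec [-0.004  0.006 -3.138] j [-0.53  0.4   2.04  0.    0.7  -0.7 ]
```

View pics/s36.png

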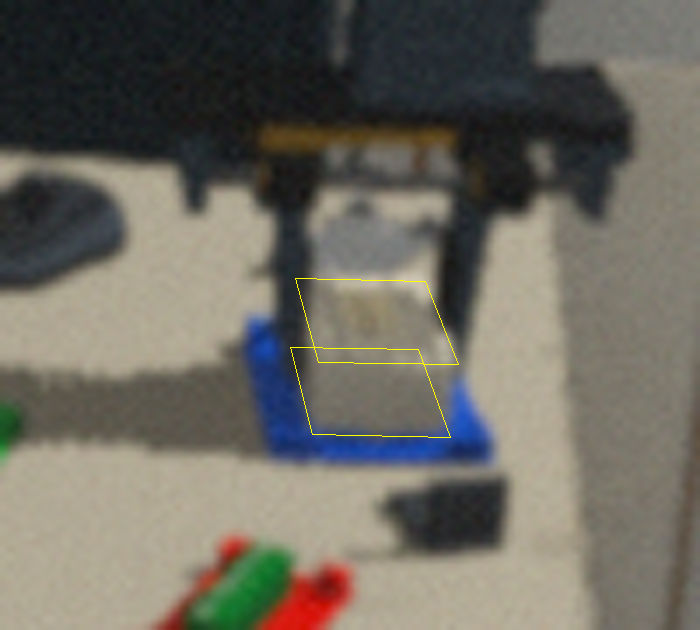

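Well aligned. Lower the last millimetres.

play_rows(rows=[[[4.9,0,-0.05,0.1,0,0,0],[4.9,0,-0.05,0.1,0,0,0],[4.9,0,0,0.1,0,0,0],[4.9,0,0,0.1,0,0,0],[4.9,0,0,0.08,0,0,0]]])

```text
time: 35.48
tool_pos: [0.4204, -0.2333, 0.0126]
tool_rot: [0.003, 0.646, 0.764, 0.001]
ft_force: [-1.3, 0.0, 9.0]
grip_width: 0.602
```

Contact with the plate (9 N). Release.

play_rows(rows=[[[5.7,0,0,-0.05,0,0,0],[6.3,0,0,0,0,0,0],[7,0,0,0,0,0,0],[7.2,0,0,0,0,0,0],[7.2,0,0,0,0,0,0]]])

```text
time: 36.1
tool_pos: [0.4206, -0.2334, 0.0132]
tool_rot: [0.003, 0.646, 0.764, 0.001]
ft_force: [-0.7, 0.1, -0.1]
grip_width: 0.794
```

play_rows(rows=[[[7.2,0,0,-0.8,0,0,0],[7.2,0,0,-1.5,0,0,0],[7.2,0,0,-2.5,0,0,0],[7.2,0,0,-3,0,0,0],[7.2,0,0,-4,0,0,0]]])

```text
time: 36.72
tool_pos: [0.4181, -0.232, 0.1335]
tool_rot: [-0.0, 0.646, 0.764, 0.0]
ft_force: [0.6, -0.2, -0.1]
grip_width: 0.79
```

play_rows(rows=[[[7.2,2,0,-3,0,0,0],[7.2,4,0,-3,0,0,0],[7.2,4,0,-2,0,0,0],[7.2,4,0,0,0,0,0],[7.2,3,0,0,0,0,0]]])

```text
time: 37.35
tool_pos: [0.3913, -0.0621, 0.2223]
tool_rot: [0.006, 0.648, 0.762, 0.003]
ft_force: [0.3, 0.4, 0.0]
grip_width: 0.785
```

```bash
python3 - <<'E'
from m import *
c=camera('top');cr=(190,140,450,290);im=crop(c,cr,3)
a=(c,im)
box(*a,.4202,-.235,.036,.036,9.4,-.0275,.0275,-.0425,.0425,(0,255,255),cr,3)
cv2.imwrite('pics/t40.png',im)
for n,p,z in(('block',(.4566,-.0334),.022),('motor',(.615,-.149),.046),('spool',(.441,.222),.042),('fuse',(.42,-.235),.036)):
    try: print(n,topfit(c,p,.06 if n!='spool' else .04,z-.008,z+.01,z))
    except Exception as e: print(n,'hidden')
for n in('mouse_mid','flux_mid'):
  for d in trace(c,n)[:1]:
    vv,uu=np.nonzero(d['pixels']); print(n,d['p'],world(c,np.c_[uu,vv],.02).mean(0).round(3))
c=camera('side');cr=(230,150,430,350);im=crop(c,cr,3);cv2.imwrite('pics/s40.png',im)
E
```

```text
block hidden
motor (np.int64(237), 0.0462, 'cent', array([ 0.6159, -0.1489]), array([ 0.6151, -0.1489,  0.0416,  0.0487]), 80.8)
spool (np.int64(282), 0.043, 'cent', array([0.4399, 0.2224]), array([0.4398, 0.2225, 0.0499, 0.0531]), -2.6)
fuse (np.int64(610), 0.0371, 'cent', array([ 0.4175, -0.2301]), array([ 0.4175, -0.2303,  0.0556,  0.0859]), 9.7)
mouse_mid 0.84 [ 0.571 -0.36   0.02 ]
flux_mid 0.41 [ 0.594 -0.143  0.02 ]
```

View pics/t40.png

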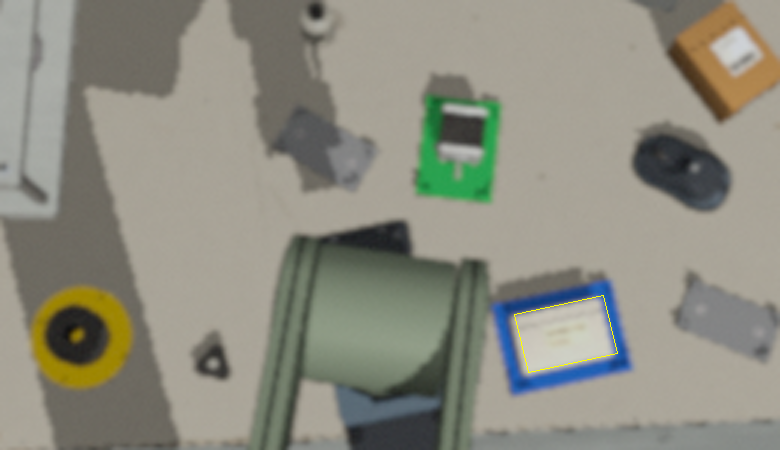

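View pics/s40.png

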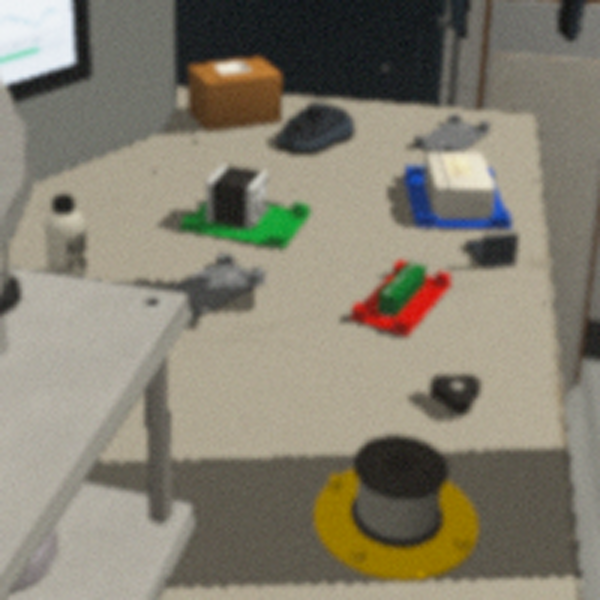

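play_rows(rows=[[[7.2,0,0,0,0,0,0],[7.2,0,0,0,0,0,0],[7.2,0,0,0,0,0,0],[7.2,0,0,0,0,0,0],[7.2,0,0,0,0,0,0]]])

```text
time: 38.17
tool_pos: [0.3923, -0.0661, 0.2215]
tool_rot: [0.006, 0.649, 0.761, 0.002]
ft_force: [-0.1, 0.0, -0.0]
grip_width: 0.792
```

```bash
python3 -c "
from h import *
close_job(); print('done')"
```

```text
the job is handed in; nothing more can be done
done
```

I moved all four parts one at a time, in the order asked, and released each in its own tray: block in red, motor in green, spool in yellow and fuse box in blue. I handed the job in at about 38 s. The hand-in gives no verdict, so the figures below are my own last checks.

| Part | Last check | Offset from tray centre |
|---|---|---|
| Block | Arm hid it from the top camera at the end; an earlier top-view overlay matched and the final side view shows it flat between the lugs | about 2 mm by eye |
| Motor | Top face at 46 mm, level | about 3 mm |
| Spool | Top face at 43 mm, standing | about 1 mm |
| Fuse box | Top face at 37 mm, flat | about 6 mm |

- **Mouse:** the top view measures it exactly where it was at the start.
- **Flux bottle:** the network's final reading for it was false. With low confidence it pointed at the motor tray. Both final pictures show the bottle upright, apparently where it was; I have no measured end position for it.
- **Spool grip:** it closed to about 50 mm rather than the 55 mm of the flanges. It held firm, and the spool came down level.
- **Side camera:** its block and motor readings ran 10–15 mm off in y from the top camera's. It sees a front face along with the top, so I relied on the top view there.

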